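Sort workpieces with a tipping turret sorter

TASK

Sort the loose workpieces with the tipping sorter: turn its selector click by click until the tray points at the right tub, then set the part on the tray so that its weight tips it in (wooden blocks into the yellow tub, red-faced sanding blocks into the red, steel V-block into the blue), and never carry a part over a tub. Before sorting, take the glue bottle that stands on the sorter and crowds its selector and stand it upright on the bench, well clear of the sorter. When every part is in its tub, leave the selector on its white parking mark; all other things on the bench stay where they are.

Things in the scene. Friction and masses are not known exactly. Their poses are not given: they have to be found in the camera images.
- sorter: Tipping sorter, fixed. Origin on the bench under the turret's upright axis; z up; x points to the middle tub. The three tub centres lie 165 mm from this axis at -60, 0, +60 degrees (counterclockwise from above) from x; which tub is where changes. The turret and the blue control housing (37 mm high) are joined by a grey belt guard 18 mm high.
- selector (a joint): Knob angle in rad, counterclockwise from above positive. Five clicks: 0, 0.524, 1.047, 1.571, 2.094 (30 degrees apart); a detent pulls it into the nearest and takes 0.15 N m to leave. Knob pointer and tray both point (angle - 60 degrees) from the sorter's x: 0, 1.047, 2.094 aim at the tubs, the others between tubs. Large white dot (parking): 0.524; small black dots: the others.
- selector_grip (a point): On the knob's axis, at mid height of its bar grip: black, 50 mm long, 14 wide (grip across these), 30 high; top 12 mm above this point, housing top 24 mm below. x of this frame runs along the bar to the end with the white line. The axis is at (-140, 54) mm in the sorter's frame; the housing reaches 45 mm from it in sorter x, -80 to +45 mm in y.
- turret: The turret that turns with the selector. Origin on its axis, 110 mm above the bench; x is the direction in which the tray points and tips.
- load_point (a point): Where to set a part's centre: top face of the level tray, 156 mm above the bench, 22 mm from the turret axis; x of this frame is the pointing direction. Polished tray 110 mm long (50 behind to 60 ahead of the turret axis), 86 wide, 4 mm side lips, outer end open. Lay a part with its long side in the pointing direction; released, it tips the tray and slides into the tub.
- tray (a joint): Tilt of the rocker tray in rad: 0 level (its rest, held by a counterweight), 0.65 tipped fully outward. A part's weight tips it at once; it comes back by itself when the part has slid off.
- tub_yellow: Yellow round open tub for wooden blocks, fixed; 160 mm across the rim, 60 mm high, wall 4 mm. Origin: centre of its underside, on the bench.
- tub_red: Red tub for sanding blocks, same size and origin.
- tub_blue: Blue tub for the V-block, same size and origin.
- glue: White glue bottle with a red pointed cap, standing on the control housing close beside the selector; body 48 mm across up to 112 mm high, cap about 24 mm across from 112 to 157 mm. Origin: centre of its underside. 0.11 kg. (A like bottle by the paper roll at the back is scenery.) The bench just in front of the fixed grey vice (70 mm high, x 0.44 to 0.71, y -0.21 to -0.07) is free.
- wood_a: Wooden block 45 x 90 x 30 mm (long in its y), about 0.09 kg, lying flat on the bench to the left of the vice. Origin: centre of its underside. May be absent.
- wood_b: Second wooden block, the same. May be absent.
- sand_a: Sanding block with a red-brown face on top, 62 x 102 x 24 mm (long in its y), about 0.1 kg, lying flat. Origin: centre of its underside. May be absent.
- sand_b: Second sanding block, the same. May be absent.
- vee: Steel V-block, 50 x 40 x 32 mm (long in its x, groove along x in the top; gripped across its 40 mm), about 0.32 kg. Origin: centre of its underside. May be absent.
- tin: Blue grease tin with a light lid, 71 mm across, 45 mm high, standing behind the parts; not to be moved. Origin: centre of its underside.
- oil: Red oil can with a long spout, 170 mm high, at the back; not to be moved.
- tape: Roll of masking tape, 96 mm across, 25 mm high, at the back; not to be moved.
Mind the look-alikes: they are no part of the job. Of the things that look like the tub_red, the larger one is meant.

How it is judged:
On the way, in this order (a step that is already met when the one before it is completed fails the run):
1. the glue bottle stands upright on the bench, clear of the sorter, before any part is sorted (height (world z) of glue below 0.006 m and angle between glue's own z axis and vertical below 0.12 rad and horizontal distance between glue and selector_grip above 0.12 m and linear speed of glue below 0.03 m/s), for 0.2 s.
2. a first part has gone into its tub (((horizontal distance between wood_a and tub_yellow below 0.08 m and height (world z) of wood_a below 0.08 m and linear speed of wood_a below 0.03 m/s) or (horizontal distance between wood_b and tub_yellow below 0.08 m and height (world z) of wood_b below 0.08 m and linear speed of wood_b below 0.03 m/s) or (horizontal distance between sand_a and tub_red below 0.08 m and height (world z) of sand_a below 0.08 m and linear speed of sand_a below 0.03 m/s) or (horizontal distance between sand_b and tub_red below 0.08 m and height (world z) of sand_b below 0.08 m and linear speed of sand_b below 0.03 m/s) or (horizontal distance between vee and tub_blue below 0.08 m and height (world z) of vee below 0.08 m and linear speed of vee below 0.03 m/s))), for 0.2 s.
At the end, for the whole second after the job is handed in: Every part present rests in the tub of its kind (origin within 80 mm of the tub centre, under 80 mm high); selector at 0.40 to 0.65 (white mark); tray level; glue bottle upright (within 0.12 rad) on the bench, over 120 mm from the selector axis (all of step 1 and horizontal distance between each of wood_a, wood_b and tub_yellow below 0.08 m and height (world z) of each of wood_a, wood_b, sand_a, sand_b, vee below 0.08 m and linear speed of each of wood_a, wood_b, sand_a, sand_b, vee below 0.03 m/s and horizontal distance between each of sand_a, sand_b and tub_red below 0.08 m and horizontal distance between vee and tub_blue below 0.08 m and value of joint selector between 0.4 and 0.65 rad and value of joint tray below 0.15 rad); the robot touches nothing.
It fails at once if a part is held by the gripper over a tub or put into it by hand (part's origin within 80 mm of a tub's centre, seen from above) ((contact force between the fingers and wood_a above 0.5 N and horizontal distance between wood_a and tub_yellow below 0.08 m) or (contact force between the fingers and wood_a above 0.5 N and horizontal distance between wood_a and tub_red below 0.08 m) or (contact force between the fingers and wood_a above 0.5 N and horizontal distance between wood_a and tub_blue below 0.08 m) or (contact force between the fingers and wood_b above 0.5 N and horizontal distance between wood_b and tub_yellow below 0.08 m) or (contact force between the fingers and wood_b above 0.5 N and horizontal distance between wood_b and tub_red below 0.08 m) or (contact force between the fingers and wood_b above 0.5 N and horizontal distance between wood_b and tub_blue below 0.08 m) or (contact force between the fingers and sand_a above 0.5 N and horizontal distance between sand_a and tub_yellow below 0.08 m) or (contact force between the fingers and sand_a above 0.5 N and horizontal distance between sand_a and tub_red below 0.08 m) or (contact force between the fingers and sand_a above 0.5 N and horizontal distance between sand_a and tub_blue below 0.08 m) or (contact force between the fingers and sand_b above 0.5 N and horizontal distance between sand_b and tub_yellow below 0.08 m) or (contact force between the fingers and sand_b above 0.5 N and horizontal distance between sand_b and tub_red below 0.08 m) or (contact force between the fingers and sand_b above 0.5 N and horizontal distance between sand_b and tub_blue below 0.08 m) or (contact force between the fingers and vee above 0.5 N and horizontal distance between vee and tub_yellow below 0.08 m) or (contact force between the fingers and vee above 0.5 N and horizontal distance between vee and tub_red below 0.08 m) or (contact force between the fingers and vee above 0.5 N and horizontal distance between vee and tub_blue below 0.08 m)).
It fails at once if a bystander (grease tin, oil can, masking tape) is moved by more than 30 mm (distance of any of tin, oil, tape from where it was at the start of the episode above 0.03 m).
Of wood_a, wood_b, sand_a, sand_b, vee only 3 to 4 are there at a start; the rules pass over those that are not, and their reading is None.
At some moment in a run one of wood_a, wood_b, sand_a, sand_b, vee may be knocked a few centimetres aside while the robot is not near it.
It also fails if it takes over 210 s, if anything falls off the work surface, if the arm or the gripper's body presses on something with over 40 N, if the wrist force passes 120 N, or if a joint passes its speed limit or range.

ROBOT

A 6-joint arm with a two-finger parallel gripper is mounted at the origin on a cart in front of the work surface, level with it; the furniture and walls round the work are solid. World frame = base frame: x ahead of the robot, y to its left, z up, the work surface at z = 0. Lengths are in m, angles in rad, forces in N, time in s.
With the tool pointing down it reaches from about 0.3 to 0.875 m from the base axis. Payload 6.4 kg.
Tool frame: the origin (TCP) lies where the fingers leave the gripper's body, on its centre line; the fingertips stand 73 mm ahead of it and the grasp point (between the pads) lies 54 mm ahead of it (manip.tcp_to_grasp is the distance from the TCP to the grasp point, in m); z points along the fingers, y is the line along which they close (so a half turn about z gives the same grasp; the last joint's range is limited). The gripper opens to 85 mm and grips with 20 to 120 N. Pads are 22 mm wide; open, the fingers measure 114 mm over their backs; the gripper's body (76 mm by 85 mm) begins 54 mm behind the grasp point. The pads swing forward as they close: fully open they stand 13 mm farther back than shut.
Start: joints at [-1.382, 0.181, 1.607, -0, 1.354, -0.206], TCP at [0.221, -0.531, 0.304] pointing down, gripper open.
Joint ranges: [-2.99, 2.99], [-0.89, 2.07], [0.3, 2.58], [-1.14, 4.28], [0, 2.63], [-3.12, 3.12]. Speed limits (rad/s): [2.57, 2.57, 3.01, 3.14, 3.14, 3.14].

INTERFACE

Orientations are given as a unit quaternion [w, x, y, z].
In Python, from bench import readout, optics, ticket, manip gives the robot as it stands. The module is installed in compiled form; this text tells all that it offers.
- The arm moves only by the tool send_rows, never from a script. Its argument "increments" is a list of rows, each an object with "travel": the shift along the tool's x, y, z in cm, a list of three; "delta_rot": the turn, a rotation vector about the tool's x, y, z in rad, a list of three. In form: [{"travel": [tx, ty, tz], "delta_rot": [wx, wy, wz]}, ...]. A call has 1 to 20 rows; each row shifts and turns the commanded pose from where the row before left it, along the tool's axes as they then stand; what a row does not reach is not made up. A row lasts 1/12 s, in which the tool goes at most 41.7 mm and 7.16 degrees, less where a joint would pass 70% of its speed; a pose out of reach is approached as far as the arm can. A call is refused whole if a number of a shift passes 4.17 or a number of a turn 0.125, either way. A call with a gripper value outside its range is refused whole. "jaw" is the closure, from -1 (fully open) to 1 (shut), set as the call begins (left out, the last holds). The fingers move at their own pace and stop on an object; "grip_force" is the grip in N (left out, the last holds). Time passes only in rows, so rows that do not move let the fingers close. It gives the time, the measured TCP pose, the force, the opening and the grip force at its end, in the units of the state.
- readout.sense(): the state, without advancing time (a new reading comes with each control period).
- optics.get_image(name): name is "scene" or "side" or "wrist"; returns a dict with "pixels" (420x560x3 uint8, red, green, blue), "K" (3x3 intrinsics, pixels), "T" (4x4, takes a point from camera to world coordinates); the wrist camera has in their place "mount" (4x4, takes a point from camera to tool coordinates, whose origin is the TCP and whose axes are the flange's). Camera axes: x right, y down, z forward; pixel columns grow to the right and rows downward; lengths in m; the calibration is good to about 2 mm. A picture is of the moment at which its call begins: read the wrist's pose just before it. There is no depth.
- ticket.finish_job(): hands the job in; it is judged then, once.
The state is a dict: "t": time; "q": joint angles; "qd": joint speeds; "effort": joint torques, N m; "position": TCP position; "tool_rot": TCP orientation; "force": force on the tool from outside, world axes, zero at the start; "wrist_torque": the same for the moment, N m; "gripper_width": finger opening in m; "grip_force": force on a finger pad.
Only numpy, scipy, OpenCV 4.12 (cv2) and the standard library are available. Lean on these libraries where they do the work, as an engineer would, in place of code of your own. Each camera call takes 0.05 s, during which the arm holds its last target. There are 200 camera calls.

## Working session

There is one attempt and no reset: what is moved stays moved. The work goes in short steps, Python scripts to look and compute and a tool call to move; the robot and the scene stay as the last step left them, time stands still between calls to the robot, and variables do not carry over. Pictures are saved under pics/ and viewed, at most 14 in all, crops included, and the job is handed in when it is done.

Besides the shell and the picture viewer there is one more tool, called after "Request:" as name(argument=value, ...), one argument or row to a line, values as JSON. send_rows: Moves the arm, as the interface text tells. Its arguments: {"type":"object","properties":{"increments":{"type":"array"},"jaw":{"type":"number"},"grip_force":{"type":"number"}},"required":["increments"]}

```bash
mkdir -p pics; cat > h.py <<'E'
import numpy as np, cv2
from scipy.spatial.transform import Rotation as R
from bench import readout, optics, ticket, manip
def pose():
    s=readout.sense(); q=s['tool_rot']; return np.array(s['position']), R.from_quat([q[1],q[2],q[3],q[0]]).as_matrix(), s
def grab(name,fn=None):
    p,r,s=pose(); d=optics.get_image(name); K=np.array(d['K'])
    if name=='wrist':
        T=np.eye(4);T[:3,:3]=r;T[:3,3]=p;T=T@np.array(d['mount'])
    else: T=np.array(d['T'])
    im=np.array(d['pixels'])
    if fn: cv2.imwrite('pics/'+fn,im[:,:,::-1]); np.savez('pics/'+fn+'.npz',K=K,T=T,im=im)
    return im,K,T
def load(fn): d=np.load('pics/'+fn+'.npz'); return d['im'],d['K'],d['T']
def pix2w(K,T,uv,z):
    d=T[:3,:3]@np.linalg.inv(K)@np.array([uv[0],uv[1],1.]); o=T[:3,3]; return o+d*(z-o[2])/d[2]
def w2pix(K,T,P):
    P=np.atleast_2d(P); c=(P-T[:3,3])@T[:3,:3]; v=c@K.T; return v[:,:2]/v[:,2:]
E
python3 - <<'E'
from h import *
for n in ['scene','side','wrist']:
    im,K,T=grab(n,n+'0.png'); print(n,K.round(0).tolist(),T.round(3).tolist())
a=cv2.imread('pics/scene0.png');b=cv2.imread('pics/side0.png')
s=pose()[2];print(s['position'],s['tool_rot'],s['t'],s['force'],s['gripper_width'],manip.tcp_to_grasp)
E
```

```text
scene [[391.0, 0.0, 275.0], [0.0, 391.0, 212.0], [0.0, 0.0, 1.0]] [[-0.752, -0.348, 0.559, -0.133], [-0.659, 0.409, -0.631, 0.529], [-0.009, -0.843, -0.537, 0.833], [0.0, 0.0, 0.0, 1.0]]
side [[503.0, 0.0, 279.0], [0.0, 503.0, 211.0], [0.0, 0.0, 1.0]] [[0.992, -0.087, 0.087, 0.435], [-0.122, -0.626, 0.77, -1.703], [-0.012, -0.775, -0.631, 1.25], [0.0, 0.0, 0.0, 1.0]]
wrist [[359.0, 0.0, 276.0], [0.0, 359.0, 211.0], [0.0, 0.0, 1.0]] [[0.385, -0.88, -0.279, 0.293], [-0.923, -0.367, -0.115, -0.5], [-0.001, 0.302, -0.953, 0.373], [0.0, 0.0, 0.0, 1.0]]
[ 0.22111129 -0.53045545  0.30320012] [-6.55469547e-04  9.80583088e-01  1.96102976e-01  1.74028959e-05] 0.15 [-0.94165249 -0.02904497  0.51650637] 0.08543522095156855 0.0539
```

View pics/scene0.png

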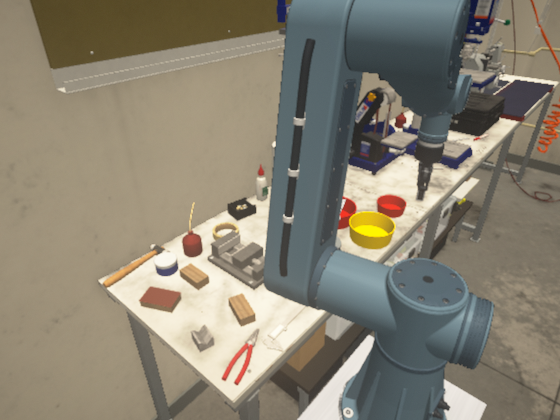

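View pics/side0.png

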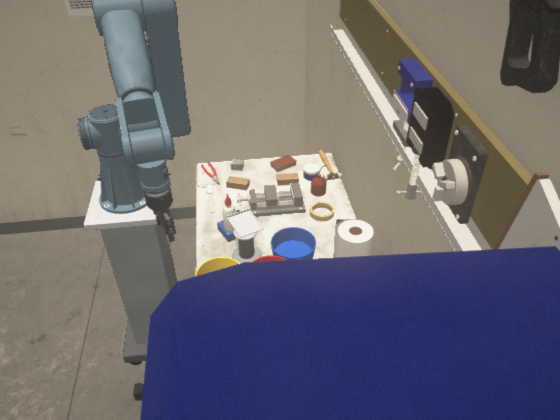

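Scene: wood blocks at (194,276) and (241,308), sanding block (160,299), vee (203,336), yellow tub (371,229), a red one at (344,212) and a smaller red one at (391,205). Side: yellow tub (219,272), red (270,268), blue (294,245), tray (243,224), glue cap (228,200).

```bash
python3 - <<'E'
from h import *
im,K,T=load('side0.png')
c=im[140:300,180:400,::-1]; cv2.imwrite('pics/c1.png',cv2.resize(c,None,fx=3.6,fy=3.6,interpolation=cv2.INTER_CUBIC))
for n,uv,z in [('yel',(219,272),.06),('red',(270,270),.06),('blue',(294,245),.06),('tray',(243,224),.156),('w1',(238,183),.03),('w2',(288,178),.03),('sand',(283,163),.024),('vee',(238,165),.03),('tin',(312,170),.045),('tape',(321,211),.02)]:
    print(n,pix2w(K,T,uv,z).round(3))
im,K,T=load('scene0.png')
for n,uv,z in [('yel',(371,229),.06),('red',(344,212),.06),('redsmall',(391,205),.06),('w2',(194,273),.03),('w1',(241,305),.03),('sand',(160,299),.024),('vee',(203,333),.03)]:
    print(n,pix2w(K,T,uv,z).round(3))
E
```

```text
yel [ 0.367 -0.54   0.06 ]
red [ 0.533 -0.553  0.06 ]
blue [ 0.628 -0.445  0.06 ]
tray [ 0.459 -0.422  0.156]
w1 [ 0.459 -0.013  0.03 ]
w2 [ 0.668 -0.006  0.03 ]
sand [0.663 0.117 0.024]
vee [0.467 0.12  0.03 ]
tin [0.773 0.016 0.045]
tape [ 0.766 -0.227  0.02 ]
yel [ 0.349 -0.511  0.06 ]
red [ 0.479 -0.543  0.06 ]
redsmall [ 0.371 -0.699  0.06 ]
w2 [0.662 0.01  0.03 ]
w1 [0.457 0.01  0.03 ]
sand [0.654 0.141 0.024]
vee [0.462 0.143 0.03 ]
```

View pics/c1.png

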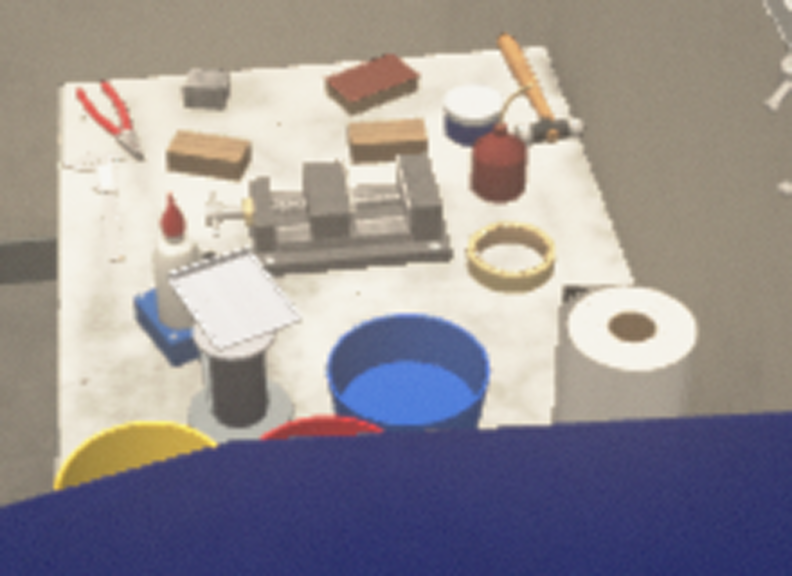

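Request:
send_rows(
  increments=[
    {"travel":[0,0,-3],"delta_rot":[0,0,0]},
    {"travel":[2.0,-0.6,-2.5],"delta_rot":[0,0,0]},
    {"travel":[2.8,-0.9,-2.5],"delta_rot":[0,0,0]},
    {"travel":[2.8,-0.9,-2.5],"delta_rot":[0,0,0]},
    {"travel":[2.8,-0.9,-2.5],"delta_rot":[0,0,0]},
    {"travel":[2.8,-0.9,-2],"delta_rot":[0,0,0]},
    {"travel":[2.8,-0.9,0],"delta_rot":[0,0,0]},
    {"travel":[2.8,-0.9,0],"delta_rot":[0,0,0]},
    {"travel":[2.8,-0.9,0],"delta_rot":[0,0,0]},
    {"travel":[2.8,-0.9,0],"delta_rot":[0,0,0]},
    {"travel":[2.8,-0.9,0],"delta_rot":[0,0,0]},
    {"travel":[2.8,-0.9,0],"delta_rot":[0,0,0]},
    {"travel":[2.8,-0.9,0],"delta_rot":[0,0,0]},
    {"travel":[2.8,-0.9,0],"delta_rot":[0,0,0]},
    {"travel":[2.8,-0.9,0],"delta_rot":[0,0,0]},
    {"travel":[2.8,-0.9,0],"delta_rot":[0,0,0]},
    {"travel":[0,0,0],"delta_rot":[0,0,0]},
    {"travel":[0,0,0],"delta_rot":[0,0,0]},
  ],
)

```text
t: 1.65
position: [0.5514, -0.2493, 0.4532]
tool_rot: [-0.0, 0.98, 0.198, -0.0]
force: [0.1, 0.6, 0.8]
gripper_width: 0.0854
grip_force: 0.0
```

```bash
python3 - <<'E'
from h import *
im,K,T=grab('wrist','w1.png'); p,r,s=pose(); print(p,r.round(3).tolist(),s['q'],s['t'])
im=cv2.imread('pics/w1.png'); cv2.imwrite('pics/w1b.png',cv2.resize(im,(784,588)))
E
```

```text
[ 0.55074919 -0.25014511  0.45327958] [[0.923, 0.386, -0.001], [0.386, -0.923, 0.0], [-0.001, -0.001, -1.0]] [-6.22139171e-01  1.69854981e-01  1.32402855e+00 -4.62445294e-04
  1.64887028e+00  5.52558996e-01] 1.7
```

View pics/w1b.png

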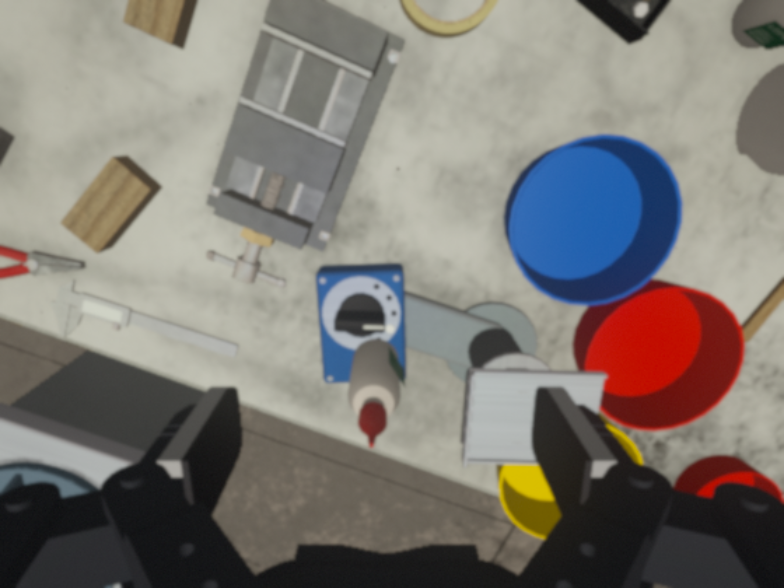

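Wrist view (784-wide): blue tub (595,215), large red (660,355), yellow (570,480), look-alike small red (735,490); housing corners (318,268),(403,264),(324,383); knob (360,318), glue bottle cap (372,420), wood blocks (110,204),(160,20). Close crop of the glue/selector to check.

```bash
python3 - <<'E'
from h import *
im,K,T=load('w1.png')
c=im[180:350,215:440,::-1]; cv2.imwrite('pics/c2.png',cv2.resize(c,None,fx=3.5,fy=3.5,interpolation=cv2.INTER_CUBIC))
hsv=cv2.cvtColor(im,cv2.COLOR_RGB2HSV)
H,S,V=hsv[...,0],hsv[...,1],hsv[...,2]
blue=((H>100)&(H<125)&(S>130)&(V>40)).astype(np.uint8)
red=(((H<6)|(H>174))&(S>150)&(V>50)).astype(np.uint8)
for n,m in(('b',blue),('r',red)):
    k,l,st,ce=cv2.connectedComponentsWithStats(m)
    for i in range(1,k):
        if st[i,4]>300: print(n,st[i],ce[i].round(1))
E
```

```text
b [  362    97   124   121 11671] [424.1 156.3]
b [227 193  61  28 453] [257.8 200.3]
b [230 233  22  39 497] [239.7 255.9]
r [ 411  201  121  106 9349] [472.2 253.4]
r [ 482  326   78   34 1304] [516.1 341.1]
```

View pics/c2.png

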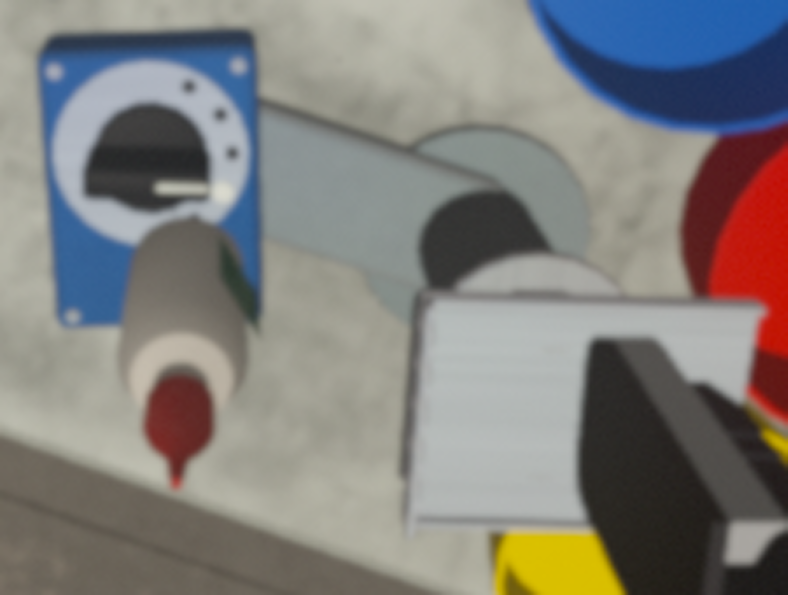

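```bash
cat > fit.py <<'E'
from h import *
from scipy.optimize import least_squares
im,K,T=load('w1.png')
f=lambda c:np.array([215+c[0]/3.5,180+c[1]/3.5])
a=np.linspace(0,2*np.pi,180)
def S2w(p,P):
    c,s=np.cos(p[2]),np.sin(p[2]); P=np.atleast_2d(P); return np.c_[p[0]+c*P[:,0]-s*P[:,1],p[1]+s*P[:,0]+c*P[:,1],P[:,2]]
corn=np.array([[-.185,.099,.037],[-.095,.099,.037],[-.185,-.026,.037]]); cp=np.array([f((42,55)),f((256,46)),f((57,326))])
def bb(p,ang):
    c=.165*np.array([np.cos(ang),np.sin(ang)]); q=w2pix(K,T,S2w(p,np.c_[c[0]+.08*np.cos(a),c[1]+.08*np.sin(a),0*a+.06]));return np.r_[q.min(0),q.max(0)]
def res(p):
    return np.r_[(w2pix(K,T,S2w(p,corn))-cp).ravel(), bb(p,np.pi/3)-[362,97,486,218],(bb(p,0)-[411,201,532,307])]
r=least_squares(res,[.465,-.41,-1.17],loss='soft_l1'); p=r.x
if __name__=='__main__':
    print(p,res(p).round(1))
    np.save('S.npy',p)
    k=S2w(p,[[-.14,.054,.061]])[0];print('knob',k)
    for n,an in(('y',-60),('r',0),('b',60)):
        t=np.radians(an);print(n,S2w(p,[[.165*np.cos(t),.165*np.sin(t),0]])[0],'load',S2w(p,[[.022*np.cos(t),.022*np.sin(t),.156]])[0],'yawdir',p[2]+t)
    # tray points at z=.156 and pointer at z=.073
    for c in [(420,293),(762,302),(410,520)]:print('tray',pix2w(K,T,f(c),.16))
    A,B=[pix2w(K,T,f(c),.073) for c in [(155,187),(210,191)]];print('ptr',A,B,np.arctan2(*(B-A)[1::-1])-p[2])
    for c in [(188,87),(220,115),(232,153),(222,194)]:
        w=pix2w(K,T,f(c),.037);print('dot',np.degrees(np.arctan2(*(w-k)[1::-1])-p[2]))
    # bottle: cap tip z=.194, base of cap z=.149
    print('glue',pix2w(K,T,f((177,487)),.194),pix2w(K,T,f((179,380)),.149),'body',pix2w(K,T,f((185,360)),.149))
E
python3 fit.py
```

```text
[ 0.4620833  -0.41140673 -1.13293698] [-3.5 -0.2 -0.5 -0.1 -0.8  2.4  0.2 -2.5  0.8 -0.1  6.1  2.5  0.1  0.2]
knob [ 0.45162877 -0.26171805  0.061     ]
y [ 0.36764969 -0.54671118  0.        ] load [ 0.44949215 -0.42944733  0.156     ] yawdir -2.180134535433891
r [ 0.53204358 -0.56084086  0.        ] load [ 0.47141133 -0.43133128  0.156     ] yawdir -1.1329369842372934
b [ 0.62647719 -0.42553641  0.        ] load [ 0.48400248 -0.41329069  0.156     ] yawdir -0.08573943304069576
tray [ 0.48542897 -0.34799359  0.16      ]
tray [ 0.52486192 -0.44996856  0.16      ]
tray [ 0.40771903 -0.38154164  0.16      ]
ptr [ 0.45347853 -0.26572439  0.073     ] [ 0.46014206 -0.285827    0.073     ] -0.11778138596745169
dot 58.37344062543666
dot 28.483043348357686
dot -0.35988622894020383
dot -31.37758754720251
glue [ 0.41102188 -0.29589697  0.194     ] [ 0.42088149 -0.29122674  0.149     ] body [ 0.42862015 -0.29021698  0.149     ]
```

Crop confirms: the glue bottle wanted is the one on the housing (cap tip at crop (177,487)); its twin is scenery at the back. Dots at +60, +30, 0 and the white one at −30; the pointer is close to 0 deg, i.e. selector about 1.05 (red). Second view from above the bottle.

Request:
send_rows(
  increments=[
    {"travel":[-2,-0.1,0.5],"delta_rot":[0,0,0]},
    {"travel":[-2.8,-0.15,0.7],"delta_rot":[0,0,0]},
    {"travel":[-2.8,-0.15,0.7],"delta_rot":[0,0,0]},
    {"travel":[-2.8,-0.15,0.7],"delta_rot":[0,0,0]},
    {"travel":[-2.8,-0.15,0.7],"delta_rot":[0,0,0]},
    {"travel":[-2.8,-0.15,0.7],"delta_rot":[0,0,0]},
    {"travel":[-2.8,-0.15,0.7],"delta_rot":[0,0,0]},
    {"travel":[-2.8,-0.15,0.6],"delta_rot":[0,0,0]},
    {"travel":[-0.6,0,0],"delta_rot":[0,0,0]},
    {"travel":[0,0,0],"delta_rot":[0,0,0]},
    {"travel":[0,0,0],"delta_rot":[0,0,0]},
  ],
)

```text
t: 2.62
position: [0.341, -0.3258, 0.4014]
tool_rot: [0.0, 0.981, 0.195, 0.0]
force: [-0.4, -0.7, -0.1]
gripper_width: 0.0854
grip_force: 0.0
```

```bash
python3 - <<'E'
from h import *
im,K,T=grab('wrist','w2.png'); p,r,s=pose(); print(p,s['q'],s['t'])
cv2.imwrite('pics/w2b.png',cv2.resize(im[:,:,::-1],(784,588),interpolation=cv2.INTER_CUBIC))
E
```

```text
[ 0.3415379  -0.32552698  0.40144573] [-1.01396703e+00 -1.26360254e-01  1.72611415e+00  4.20111056e-04
  1.54075013e+00  1.63046207e-01] 2.6667
```

View pics/w2b.png

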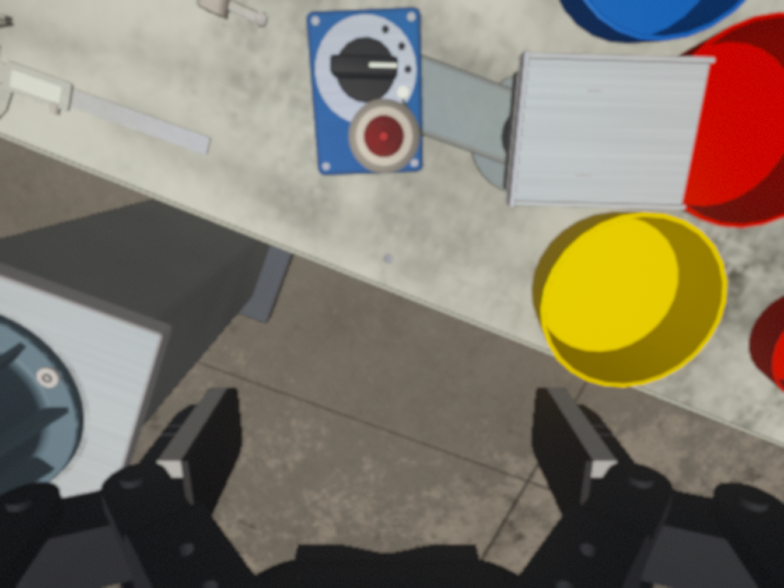

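View: housing corners (307,13),(420,10),(423,169),(320,174); glue cap tip at (383,135), pointer (369..396,65) along sorter x; yellow tub rim box 533–728 × 211–386.

```bash
cat > fit2.py <<'E'
from h import *
import fit
from fit import S2w,a
from scipy.optimize import least_squares
im,K,T=load('w2.png')
corn=np.array([[-.185,.099,.037],[-.095,.099,.037],[-.095,-.026,.037],[-.185,-.026,.037]]); cp=np.array([(307,13),(420,10),(423,169),(320,174)])/1.4
def res2(p):
    c=.165*np.array([np.cos(-np.pi/3),np.sin(-np.pi/3)]); q=w2pix(K,T,S2w(p,np.c_[c[0]+.08*np.cos(a),c[1]+.08*np.sin(a),0*a+.06]))
    return np.r_[fit.res(p),(w2pix(K,T,S2w(p,corn))-cp).ravel(),np.r_[q.min(0),q.max(0)]-np.array([533,211,728,386])/1.4]
r=least_squares(res2,fit.p,loss='soft_l1');p=r.x;np.save('S.npy',p)
print(p,res2(p).round(1))
print('knob',S2w(p,[[-.14,.054,.061]])[0])
for n,an in(('y',-60),('r',0),('b',60)):
    t=np.radians(an);print(n,S2w(p,[[.165*np.cos(t),.165*np.sin(t),0]])[0],'load',S2w(p,[[.022*np.cos(t),.022*np.sin(t),.156]])[0],'dir',p[2]+t)
P=lambda c,z:pix2w(K,T,np.array(c)/1.4,z)
A,B=P((369,65),.073),P((396,65),.073);print('ptr',np.arctan2(*(B-A)[1::-1])-p[2])
q=np.array([P(c,.16) for c in [(524,54),(714,60),(684,207),(511,204)]]);print('tray',q.mean(0),np.arctan2(*(q[1]-q[0])[1::-1]),np.arctan2(*(q[2]-q[3])[1::-1]))
print('glue tip',P((383,135),.194),'disc',P((384,135),.149))
E
python3 fit2.py
```

```text
[ 0.46206389 -0.41156105 -1.13452193] [-3.3 -0.4 -0.3 -0.2 -0.7  2.2  0.5 -2.3  1.1  0.1  6.2  2.7  0.1  0.4
 -2.7 -1.3  0.1 -3.3  0.4  2.5 -2.1  2.4  5.6 -0.1 -0.   0.7]
knob [ 0.45184663 -0.26185598  0.061     ]
y [ 0.36741595 -0.54671565  0.        ] load [ 0.44944417 -0.42958166  0.156     ] dir -2.1817194820907595
r [ 0.53178725 -0.56110587  0.        ] load [ 0.47136034 -0.43150036  0.156     ] dir -1.134521930894162
b [ 0.62643519 -0.42595127  0.        ] load [ 0.48398007 -0.41347974  0.156     ] dir -0.08732437969756446
ptr -0.043674355675063614
tray [ 0.46413864 -0.41678955  0.16      ] -1.2068271477596442 -1.1957541111246743
glue tip [ 0.41292003 -0.29422161  0.194     ] disc [ 0.41321605 -0.29453819  0.149     ]
```

```bash
python3 - <<'E'
from h import *
from fit2 import *
a2=a
I1=load('w1.png');I2=(im,K,T)
def bb(p,ang,I,rb):
    c=.165*np.array([np.cos(ang),np.sin(ang)])
    P=np.r_[np.c_[c[0]+.08*np.cos(a),c[1]+.08*np.sin(a),0*a+.06],np.c_[c[0]+rb*np.cos(a),c[1]+rb*np.sin(a),0*a]]
    q=w2pix(I[1],I[2],S2w(p,P));return np.r_[q.min(0),q.max(0)]
def tub(v):
    p=v[:3];rb=v[3]
    return np.r_[bb(p,np.pi/3,I1,rb)-[362,97,486,218],(bb(p,0,I1,rb)-[411,201,532,307])[1:],bb(p,-np.pi/3,I2,rb)-np.array([533,211,728,386])/1.4]
r=least_squares(tub,list(p)+[.07],loss='soft_l1');print(r.x,tub(r.x).round(1))
k=r.x
print('knob',S2w(k,[[-.14,.054,.061]])[0])
# housing-free: housing rect from corners
for c in [(307,13),(420,10),(423,169),(320,174)]: print(P(c,.037))
print('knobtop bar', P((365,65),.073))
E
```

```text
[ 0.46206389 -0.41156105 -1.13452193] [-3.3 -0.4 -0.3 -0.2 -0.7  2.2  0.5 -2.3  1.1  0.1  6.2  2.7  0.1  0.4
 -2.7 -1.3  0.1 -3.3  0.4  2.5 -2.1  2.4  5.6 -0.1 -0.   0.7]
knob [ 0.45184663 -0.26185598  0.061     ]
y [ 0.36741595 -0.54671565  0.        ] load [ 0.44944417 -0.42958166  0.156     ] dir -2.1817194820907595
r [ 0.53178725 -0.56110587  0.        ] load [ 0.47136034 -0.43150036  0.156     ] dir -1.134521930894162
b [ 0.62643519 -0.42595127  0.        ] load [ 0.48398007 -0.41347974  0.156     ] dir -0.08732437969756446
ptr -0.043674355675063614
tray [ 0.46413864 -0.41678955  0.16      ] -1.2068271477596442 -1.1957541111246743
glue tip [ 0.41292003 -0.29422161  0.194     ] disc [ 0.41321605 -0.29453819  0.149     ]
[ 0.46169821 -0.4110872  -1.13506325  0.06740944] [-0.7 -2.1  0.7  0.2 -0.3 -0.3  0.5  1.4  0.1 -0.6  0.8]
knob [ 0.45156198 -0.26137662  0.061     ]
[ 0.47353774 -0.2051691   0.037     ]
[ 0.50874574 -0.28479018  0.037     ]
[ 0.40081736 -0.33479625  0.037     ]
[ 0.36386486 -0.25619708  0.037     ]
knobtop bar [ 0.45290504 -0.26301286  0.073     ]
```

Request:
send_rows(
  increments=[
    {"travel":[2.6,-0.05,0],"delta_rot":[0,0,0]},
    {"travel":[2.6,-0.05,0],"delta_rot":[0,0,0]},
    {"travel":[2.6,-0.05,0],"delta_rot":[0,0,0]},
    {"travel":[0,0,2],"delta_rot":[0,0,0]},
    {"travel":[0,0,3],"delta_rot":[0,0,0]},
    {"travel":[0,0,3],"delta_rot":[0,0,0]},
    {"travel":[0,0,3],"delta_rot":[0,0,0]},
    {"travel":[0,0,3],"delta_rot":[0,0,0]},
    {"travel":[0,0,2.5],"delta_rot":[0,0,0]},
    {"travel":[0,0,2],"delta_rot":[0,0,0]},
    {"travel":[0,0,1],"delta_rot":[0,0,0]},
    {"travel":[0,0,0.5],"delta_rot":[0,0,0]},
    {"travel":[0,0,0],"delta_rot":[0,0,0]},
  ],
)

```text
t: 3.75
position: [0.4132, -0.2934, 0.2004]
tool_rot: [-0.001, 0.98, 0.197, -0.0]
force: [-0.2, 0.8, 0.4]
gripper_width: 0.0855
grip_force: 0.0
```

Request:
send_rows(
  increments=[
    {"travel":[0,0,0],"delta_rot":[0,0,0]},
    {"travel":[0,0,0],"delta_rot":[0,0,0]},
    {"travel":[0,0,0],"delta_rot":[0,0,0]},
    {"travel":[0,0,0],"delta_rot":[0,0,0]},
    {"travel":[0,0,0],"delta_rot":[0,0,0]},
    {"travel":[0,0,0],"delta_rot":[0,0,0]},
    {"travel":[0,0,0],"delta_rot":[0,0,0]},
    {"travel":[0,0,0],"delta_rot":[0,0,0]},
  ],
  jaw=1,
  grip_force=30,
)

```text
t: 4.42
position: [0.4132, -0.2943, 0.2021]
tool_rot: [0.001, 0.981, 0.196, 0.001]
force: [-0.3, 0.0, 6.7]
gripper_width: 0.0327
grip_force: 28.2
```

```bash
python3 - <<'E'
from h import *
im,K,T=grab('wrist','w3.png'); im2,_,_=grab('side','s3.png')
c=im2[150:290,180:320,::-1]
cv2.imwrite('pics/w3b.png',np.hstack([cv2.resize(im[200:420,150:410,::-1],(390,330)),cv2.resize(c,(330,330),interpolation=cv2.INTER_CUBIC)]))
E
```

```text
(no output)
```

View pics/w3b.png

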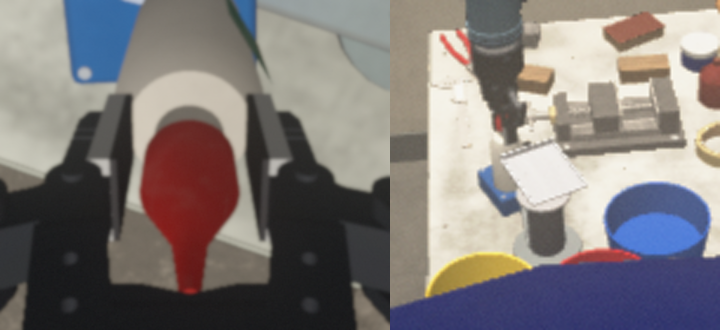

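The tips closed on the sloped shoulder (crop: cream shoulder between pads). I'll raise 2 cm and grip the cap instead, letting the bottle hang.

Request:
send_rows(
  increments=[
    {"travel":[0,0,0],"delta_rot":[0,0,0]},
    {"travel":[0,0,0],"delta_rot":[0,0,0]},
    {"travel":[0,0,0],"delta_rot":[0,0,0]},
    {"travel":[0,0,-1],"delta_rot":[0,0,0]},
    {"travel":[0,0,-0.8],"delta_rot":[0,0,0]},
    {"travel":[0,0,0],"delta_rot":[0,0,0]},
  ],
  jaw=-0.2,
)

```text
t: 5.02
position: [0.4136, -0.2947, 0.2212]
tool_rot: [0.002, 0.981, 0.196, 0.001]
force: [1.2, -0.4, 0.0]
gripper_width: 0.0511
grip_force: 0.0
```

Request:
send_rows(
  increments=[
    {"travel":[0,0,0],"delta_rot":[0,0,0]},
    {"travel":[0,0,0],"delta_rot":[0,0,0]},
    {"travel":[0,0,0],"delta_rot":[0,0,0]},
    {"travel":[0,0,0],"delta_rot":[0,0,0]},
    {"travel":[0,0,0],"delta_rot":[0,0,0]},
    {"travel":[0,0,0],"delta_rot":[0,0,0]},
    {"travel":[0,0,0],"delta_rot":[0,0,0]},
    {"travel":[0,0,0],"delta_rot":[0,0,0]},
  ],
  jaw=1,
  grip_force=40,
)

```text
t: 5.68
position: [0.4129, -0.294, 0.2191]
tool_rot: [0.0, 0.981, 0.196, 0.0]
force: [-0.4, 0.1, 5.1]
gripper_width: 0.0225
grip_force: 39.4
```

Request:
send_rows(
  increments=[
    {"travel":[0,0,-0.4],"delta_rot":[0,0,0]},
    {"travel":[0,0,-0.8],"delta_rot":[0,0,0]},
    {"travel":[0,0,-1],"delta_rot":[0,0,0]},
    {"travel":[0,0,-1],"delta_rot":[0,0,0]},
    {"travel":[0,0,-1],"delta_rot":[0,0,0]},
    {"travel":[0,0,-1],"delta_rot":[0,0,0]},
    {"travel":[0,0,-1],"delta_rot":[0,0,0]},
    {"travel":[0,0,-0.8],"delta_rot":[0,0,0]},
    {"travel":[0,0,-0.4],"delta_rot":[0,0,0]},
    {"travel":[0,0,0],"delta_rot":[0,0,0]},
    {"travel":[0,0,0],"delta_rot":[0,0,0]},
  ],
)

```text
t: 6.6
position: [0.4127, -0.2938, 0.2929]
tool_rot: [0.0, 0.981, 0.196, 0.0]
force: [0.4, 0.3, -1.0]
gripper_width: 0.022
grip_force: 39.4
```

```bash
python3 - <<'E'
from h import *
im,K,T=grab('wrist','w4.png'); im2,_,_=grab('side','s4.png')
c=im2[150:290,180:320,::-1]
cv2.imwrite('pics/w4b.png',np.hstack([cv2.resize(im[120:420,120:440,::-1],(352,330)),cv2.resize(c,(330,330),interpolation=cv2.INTER_CUBIC)]))
E
```

```text
(no output)
```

View pics/w4b.png

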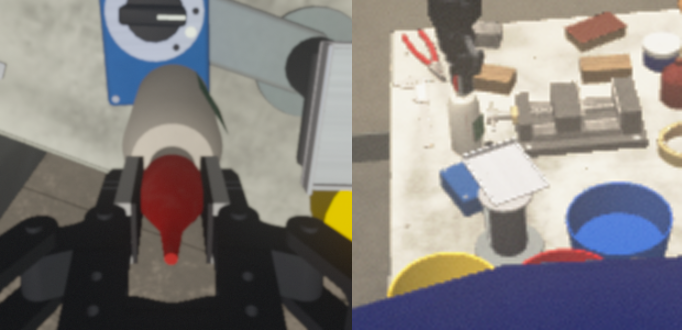

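Bottle hangs upright, lifted clear. Carry it to (0.61, −0.27).

Request:
send_rows(
  increments=[
    {"travel":[0.55,0.15,0],"delta_rot":[0,0,0]},
    {"travel":[1.2,0.34,0],"delta_rot":[0,0,0]},
    {"travel":[1.5,0.42,0],"delta_rot":[0,0,0]},
    {"travel":[1.5,0.42,0],"delta_rot":[0,0,0]},
    {"travel":[1.5,0.42,0],"delta_rot":[0,0,0]},
    {"travel":[1.5,0.42,0],"delta_rot":[0,0,0]},
    {"travel":[1.5,0.42,0],"delta_rot":[0,0,0]},
    {"travel":[1.5,0.42,0],"delta_rot":[0,0,0]},
    {"travel":[1.5,0.42,0],"delta_rot":[0,0,0]},
    {"travel":[1.5,0.42,0],"delta_rot":[0,0,0]},
    {"travel":[1.5,0.42,0],"delta_rot":[0,0,0]},
    {"travel":[1.5,0.42,0],"delta_rot":[0,0,0]},
    {"travel":[1.2,0.34,0],"delta_rot":[0,0,0]},
    {"travel":[0.8,0.22,0],"delta_rot":[0,0,0]},
    {"travel":[0.4,0.11,0],"delta_rot":[0,0,0]},
    {"travel":[0,0,0],"delta_rot":[0,0,0]},
    {"travel":[0,0,0],"delta_rot":[0,0,0]},
  ],
)

```text
t: 8.12
position: [0.6101, -0.2695, 0.2924]
tool_rot: [-0.0, 0.981, 0.196, -0.0]
force: [-0.9, -1.0, -1.2]
gripper_width: 0.0223
grip_force: 39.3
```

Request:
send_rows(
  increments=[
    {"travel":[0,0,0.6],"delta_rot":[0,0,0]},
    {"travel":[0,0,1.2],"delta_rot":[0,0,0]},
    {"travel":[0,0,1.5],"delta_rot":[0,0,0]},
    {"travel":[0,0,1.5],"delta_rot":[0,0,0]},
    {"travel":[0,0,1.5],"delta_rot":[0,0,0]},
    {"travel":[0,0,1.5],"delta_rot":[0,0,0]},
    {"travel":[0,0,1.2],"delta_rot":[0,0,0]},
    {"travel":[0,0,0.8],"delta_rot":[0,0,0]},
    {"travel":[0,0,0.4],"delta_rot":[0,0,0]},
    {"travel":[0,0,0.3],"delta_rot":[0,0,0]},
    {"travel":[0,0,0.2],"delta_rot":[0,0,0]},
    {"travel":[0,0,0],"delta_rot":[0,0,0]},
    {"travel":[0,0,0],"delta_rot":[0,0,0]},
  ],
)

```text
t: 9.2
position: [0.6105, -0.2699, 0.1866]
tool_rot: [0.0, 0.981, 0.196, 0.0]
force: [0.5, -0.6, -1.4]
gripper_width: 0.0217
grip_force: 39.3
```

Request:
send_rows(
  increments=[
    {"travel":[0,0,0.15],"delta_rot":[0,0,0]},
    {"travel":[0,0,0.15],"delta_rot":[0,0,0]},
    {"travel":[0,0,0.1],"delta_rot":[0,0,0]},
    {"travel":[0,0,0],"delta_rot":[0,0,0]},
    {"travel":[0,0,0],"delta_rot":[0,0,0]},
  ],
)

```text
t: 9.62
position: [0.6103, -0.2698, 0.1822]
tool_rot: [0.0, 0.981, 0.196, 0.0]
force: [0.2, 0.2, 0.6]
gripper_width: 0.0224
grip_force: 39.5
```

Request:
send_rows(
  increments=[
    {"travel":[0,0,0.1],"delta_rot":[0,0,0]},
    {"travel":[0,0,0],"delta_rot":[0,0,0]},
  ],
)

```text
t: 9.78
position: [0.6107, -0.2701, 0.1822]
tool_rot: [0.001, 0.981, 0.196, 0.001]
force: [-0.8, 0.5, 4.4]
gripper_width: 0.0217
grip_force: 40.0
```

Request:
send_rows(
  increments=[
    {"travel":[0,0,0],"delta_rot":[0,0,0]},
    {"travel":[0,0,0],"delta_rot":[0,0,0]},
    {"travel":[0,0,0],"delta_rot":[0,0,0]},
    {"travel":[0,0,0],"delta_rot":[0,0,0]},
    {"travel":[0,0,0],"delta_rot":[0,0,0]},
    {"travel":[0,0,-0.5],"delta_rot":[0,0,0]},
    {"travel":[0,0,-1.5],"delta_rot":[0,0,0]},
    {"travel":[0,0,-2.5],"delta_rot":[0,0,0]},
    {"travel":[0,0,-3],"delta_rot":[0,0,0]},
    {"travel":[0,0,-3],"delta_rot":[0,0,0]},
    {"travel":[0,0,-3],"delta_rot":[0,0,0]},
    {"travel":[0,0,-3],"delta_rot":[0,0,0]},
    {"travel":[0,0,-3],"delta_rot":[0,0,0]},
    {"travel":[0,0,-2],"delta_rot":[0,0,0]},
  ],
  jaw=-1,
)

```text
t: 10.95
position: [0.6105, -0.2698, 0.4002]
tool_rot: [0.002, 0.981, 0.196, 0.002]
force: [-0.1, 0.2, 0.3]
gripper_width: 0.0854
grip_force: 0.0
```

Request:
send_rows(
  increments=[
    {"travel":[0.6,-1.2,-0.4],"delta_rot":[0,0,0]},
    {"travel":[1.3,-2.6,-0.4],"delta_rot":[0,0,0]},
    {"travel":[1.3,-2.6,-0.4],"delta_rot":[0,0,0]},
    {"travel":[1.3,-2.6,-0.4],"delta_rot":[0,0,0]},
    {"travel":[1.3,-2.6,-0.4],"delta_rot":[0,0,0]},
    {"travel":[1.3,-2.6,-0.4],"delta_rot":[0,0,0]},
    {"travel":[1.3,-2.6,-0.4],"delta_rot":[0,0,0]},
    {"travel":[1.3,-2.6,-0.4],"delta_rot":[0,0,0]},
    {"travel":[1.3,-2.6,-0.4],"delta_rot":[0,0,0]},
    {"travel":[1.3,-2.6,-0.4],"delta_rot":[0,0,0]},
    {"travel":[1.3,-2.6,0],"delta_rot":[0,0,0]},
    {"travel":[1.3,-2.6,0],"delta_rot":[0,0,0]},
    {"travel":[0.6,-1.2,0],"delta_rot":[0,0,0]},
    {"travel":[0,0,0],"delta_rot":[0,0,0]},
    {"travel":[0,0,0],"delta_rot":[0,0,0]},
  ],
)

```text
t: 12.2
position: [0.6337, 0.0767, 0.4351]
tool_rot: [0.0, 0.98, 0.197, -0.001]
force: [-0.3, -0.7, 0.0]
gripper_width: 0.0855
grip_force: 0.0
```

```bash
python3 - <<'E'
from h import *
im,K,T=grab('wrist','w5.png'); p,r,s=pose(); print(p,s['q'],s['t'])
cv2.imwrite('pics/w5b.png',cv2.resize(im[:,:,::-1],(784,588),interpolation=cv2.INTER_CUBIC))
E
```

```text
[0.6338182  0.07566494 0.43524097] [-6.65225078e-02  2.51660213e-01  1.26253251e+00 -6.92718080e-04
  1.62838883e+00  1.10924298e+00] 12.25
```

View pics/w5b.png

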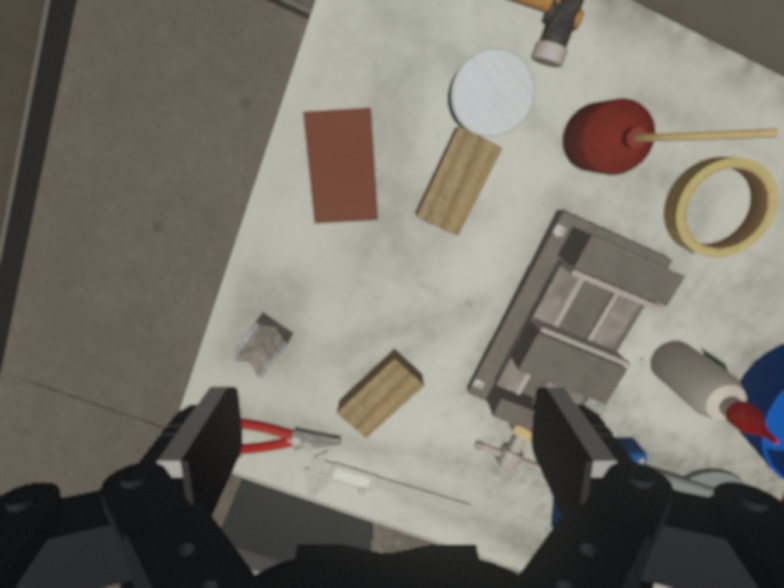

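View: sand corners (304,112),(371,108),(378,218),(315,222); wood far (459,128),(501,149),(459,234),(415,212); wood near (340,407),(397,358),(423,385),(366,436); vee about (263,345); tin lid (492,92) touching near the far wood; bottle standing at (690,380).

```bash
cat > tgt.py <<'E'
from h import *
def rect(K,T,cs,z,s=1.4):
    q=np.array([pix2w(K,T,np.array(c)/s,z) for c in cs]);return q
def info(n,q):
    c=q.mean(0); e=[q[1]-q[0],q[2]-q[1],q[3]-q[2],q[0]-q[3]]
    L=[np.linalg.norm(x[:2])*1000 for x in e]
    a=[np.degrees(np.arctan2(x[1],x[0]))%180 for x in e]
    print(n,c.round(4),np.round(L,1),np.round(a,1))
def go(x,y,z,yaw=None):
    p,r,s=pose(); d=r.T@(np.array([x,y,z])-p)*100
    cy=np.arctan2(r[1,0],r[0,0]); print('now',p.round(4),'yaw',round(cy,4),'q6',round(s['q'][5],3),'tool delta cm',d.round(2), 'dz rot', None if yaw is None else round(-((yaw-cy+np.pi)%(2*np.pi)-np.pi),3))
    if yaw is not None:
        c,s_=np.cos(yaw),np.sin(yaw); r2=np.array([[c,s_,0],[s_,-c,0],[0,0,-1]]); print('after turn cm',(r2.T@(np.array([x,y,z])-p)*100).round(2))
E
python3 - <<'E'
from tgt import *
im,K,T=load('w5.png')
info('sand',rect(K,T,[(304,112),(371,108),(378,218),(315,222)],.024))
info('woodF',rect(K,T,[(459,128),(501,149),(459,234),(415,212)],.03))
info('woodN',rect(K,T,[(340,407),(397,358),(423,385),(366,436)],.03))
info('vee',rect(K,T,[(236,355),(262,316),(290,333),(265,375)],.032))
info('tin',rect(K,T,[(451,92),(492,50),(533,92),(492,135)],.045))
print('glue tip',pix2w(K,T,np.array((776,440))/1.4,.157))
q=rect(K,T,[(304,112),(371,108),(378,218),(315,222)],.024).mean(0)
go(q[0],q[1],.25,np.radians(20))
E
```

```text
sand [0.6642 0.134  0.024 ] [60.5 99.  60.7 99.5] [115.9  26.1 116.3  26. ]
woodF [0.6936 0.0297 0.03  ] [43.  85.4 47.3 84.3] [ 87.8 178.7  86.4 175.8]
woodN [0.4596 0.0097 0.03  ] [83.3 41.5 86.7 45. ] [156.1  64.3 158.2  60.2]
vee [0.4691 0.144  0.032 ] [52.  32.6 55.1 36.2] [167.6  78.6 171.3  73.8]
tin [0.7724 0.0371 0.045 ] [46.2 49.2 47.8 51. ] [157.4  71.4 159.6  69.5]
glue tip [ 0.6117014  -0.27092136  0.157     ]
now [0.6338 0.0757 0.4352] yaw 0.395 q6 1.109 tool delta cm [ 5.07 -4.22 18.52] dz rot 0.046
after turn cm [ 4.85 -4.44 18.52]
```

Request:
send_rows(
  increments=[
    {"travel":[0,0,0],"delta_rot":[0,0,-0.059]},
    {"travel":[1.06,-0.78,2],"delta_rot":[0,0,0]},
    {"travel":[1.06,-0.78,3],"delta_rot":[0,0,0]},
    {"travel":[1.06,-0.78,3],"delta_rot":[0,0,0]},
    {"travel":[1.06,-0.78,3],"delta_rot":[0,0,0]},
    {"travel":[1.06,-0.78,3],"delta_rot":[0,0,0]},
    {"travel":[0,0,3],"delta_rot":[0,0,0]},
    {"travel":[0,0,3],"delta_rot":[0,0,0]},
    {"travel":[0,0,3],"delta_rot":[0,0,0]},
    {"travel":[0,0,3],"delta_rot":[0,0,0]},
    {"travel":[0,0,3],"delta_rot":[0,0,0]},
    {"travel":[0,0,2.5],"delta_rot":[0,0,0]},
    {"travel":[0,0,2],"delta_rot":[0,0,0]},
    {"travel":[0,0,1.5],"delta_rot":[0,0,0]},
    {"travel":[0,0,0.8],"delta_rot":[0,0,0]},
    {"travel":[0,0,0.5],"delta_rot":[0,0,0]},
    {"travel":[0,0,0],"delta_rot":[0,0,0]},
    {"travel":[0,0,0],"delta_rot":[0,0,0]},
  ],
)

```text
t: 13.75
position: [0.6654, 0.1341, 0.074]
tool_rot: [0.0, 0.974, 0.225, 0.001]
force: [0.8, -0.1, 0.7]
gripper_width: 0.0855
grip_force: 0.0
```

Request:
send_rows(
  increments=[
    {"travel":[0,0,0],"delta_rot":[0,0,0]},
    {"travel":[0,0,0],"delta_rot":[0,0,0]},
    {"travel":[0,0,0],"delta_rot":[0,0,0]},
    {"travel":[0,0,0],"delta_rot":[0,0,0]},
    {"travel":[0,0,0],"delta_rot":[0,0,0]},
    {"travel":[0,0,0],"delta_rot":[0,0,0]},
  ],
  jaw=1,
  grip_force=40,
)

```text
t: 14.25
position: [0.6656, 0.1346, 0.0747]
tool_rot: [0.0, 0.974, 0.225, 0.001]
force: [-0.3, -0.4, 5.8]
gripper_width: 0.0609
grip_force: 45.5
```

Request:
send_rows(
  increments=[
    {"travel":[0,0,-0.8],"delta_rot":[0,0,0]},
    {"travel":[0,0,-1.5],"delta_rot":[0,0,0]},
    {"travel":[0,0,-2],"delta_rot":[0,0,0]},
    {"travel":[0,0,-2],"delta_rot":[0,0,0.05]},
    {"travel":[0,0,-2],"delta_rot":[0,0,0.114]},
    {"travel":[0,0,-2],"delta_rot":[0,0,0.115]},
    {"travel":[0,0,-2],"delta_rot":[0,0,0.115]},
    {"travel":[0,0,-2],"delta_rot":[0,0,0.115]},
    {"travel":[0,0,-2],"delta_rot":[0,0,0.115]},
    {"travel":[0,0,-2],"delta_rot":[0,0,0.115]},
    {"travel":[0,0,-2],"delta_rot":[0,0,0.115]},
    {"travel":[0,0,-2],"delta_rot":[0,0,0.115]},
    {"travel":[0,0,-1],"delta_rot":[0,0,0.115]},
    {"travel":[0,0,0],"delta_rot":[0,0,0.115]},
    {"travel":[0,0,0],"delta_rot":[0,0,0.115]},
    {"travel":[0,0,0],"delta_rot":[0,0,0.115]},
    {"travel":[0,0,0],"delta_rot":[0,0,0.115]},
    {"travel":[0,0,0],"delta_rot":[0,0,0.07]},
    {"travel":[0,0,0],"delta_rot":[0,0,0.03]},
    {"travel":[0,0,0],"delta_rot":[0,0,0]},
  ],
)

```text
t: 15.92
position: [0.6643, 0.1344, 0.307]
tool_rot: [-0.0, 0.828, -0.561, 0.0]
force: [-0.7, -0.1, -1.5]
gripper_width: 0.0615
grip_force: 44.7
```

```bash
python3 - <<'E'
from tgt import *
go(.4714,-.4315,.30,-1.16)
im,K,T=grab('wrist','w6.png')
im2,_,_=grab('side','s6.png')
cv2.imwrite('pics/w6b.png',np.hstack([cv2.resize(im[:,:,::-1],(480,360)),cv2.resize(im2[150:290,180:320,::-1],(320,360))]))
E
```

```text
now [0.6643 0.1344 0.307 ] yaw -1.1912 q6 2.787 tool delta cm [45.42 38.89  0.69] dz rot -0.031
after turn cm [44.18 40.28  0.7 ]
```

Request:
send_rows(
  increments=[
    {"travel":[1.46,1.25,0],"delta_rot":[0,0,0]},
    {"travel":[2.5,2.14,0],"delta_rot":[0,0,0]},
    {"travel":[2.5,2.14,0],"delta_rot":[0,0,0]},
    {"travel":[2.5,2.14,0],"delta_rot":[0,0,0]},
    {"travel":[2.5,2.14,0],"delta_rot":[0,0,0]},
    {"travel":[2.5,2.14,0],"delta_rot":[0,0,0]},
    {"travel":[2.5,2.14,0],"delta_rot":[0,0,0]},
    {"travel":[2.5,2.14,0],"delta_rot":[0,0,0]},
    {"travel":[2.5,2.14,0],"delta_rot":[0,0,0]},
    {"travel":[2.5,2.14,0],"delta_rot":[0,0,0]},
    {"travel":[2.5,2.14,0],"delta_rot":[0,0,0]},
    {"travel":[2.5,2.14,0],"delta_rot":[0,0,0]},
    {"travel":[2.5,2.14,0],"delta_rot":[0,0,0]},
    {"travel":[2.5,2.14,0],"delta_rot":[0,0,0]},
    {"travel":[2.5,2.14,0],"delta_rot":[0,0,0]},
    {"travel":[2.5,2.14,0],"delta_rot":[0,0,0]},
    {"travel":[2.5,2.14,0],"delta_rot":[0,0,0]},
    {"travel":[2.5,2.14,0],"delta_rot":[0,0,0]},
    {"travel":[1.46,1.26,0],"delta_rot":[0,0,0]},
    {"travel":[0,0,0],"delta_rot":[0,0,0]},
  ],
)

```text
t: 17.68
position: [0.4701, -0.4358, 0.3061]
tool_rot: [0.001, 0.827, -0.562, 0.0]
force: [0.3, 0.6, -1.6]
gripper_width: 0.0609
grip_force: 44.7
```

```bash
python3 - <<'E'
from tgt import *
go(.4714,-.4315,.24)
im,K,T=grab('wrist','w7.png')
im2,_,_=grab('side','s7.png')
cv2.imwrite('pics/w7b.png',np.hstack([cv2.resize(im[:,:,::-1],(480,360)),cv2.resize(im2[150:290,180:320,::-1],(320,360))]))
E
```

```text
now [ 0.4701 -0.4358  0.3061] yaw -1.1935 q6 1.833 tool delta cm [-0.36 -0.29  6.61] dz rot None
```

View pics/w7b.png

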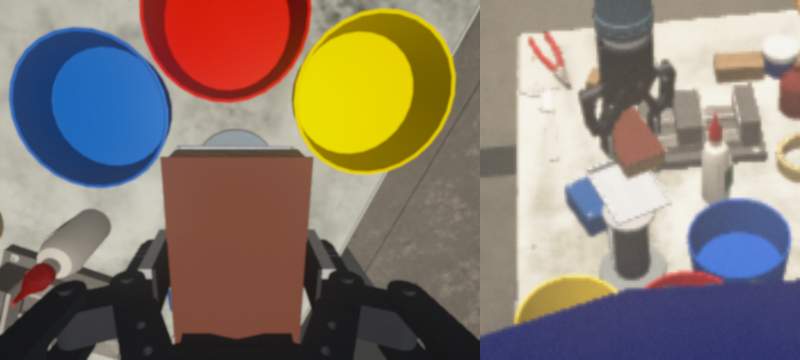

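Block level, aligned with the tray, tray pointing to red. Lower and release.

Request:
send_rows(
  increments=[
    {"travel":[-0.36,-0.29,1],"delta_rot":[0,0,0]},
    {"travel":[0,0,1.5],"delta_rot":[0,0,0]},
    {"travel":[0,0,1.5],"delta_rot":[0,0,0]},
    {"travel":[0,0,1.5],"delta_rot":[0,0,0]},
    {"travel":[0,0,0.8],"delta_rot":[0,0,0]},
    {"travel":[0,0,0.5],"delta_rot":[0,0,0]},
    {"travel":[0,0,0.3],"delta_rot":[0,0,0]},
    {"travel":[0,0,0.2],"delta_rot":[0,0,0]},
    {"travel":[0,0,0],"delta_rot":[0,0,0]},
    {"travel":[0,0,0],"delta_rot":[0,0,0]},
  ],
)

```text
t: 18.62
position: [0.4738, -0.4275, 0.2336]
tool_rot: [0.0, 0.828, -0.561, 0.001]
force: [-0.5, 0.0, -0.9]
gripper_width: 0.0615
grip_force: 44.7
```

Request:
send_rows(
  increments=[
    {"travel":[0.3,0.3,0.1],"delta_rot":[0,0,0]},
    {"travel":[0,0,0],"delta_rot":[0,0,0]},
    {"travel":[0,0,0],"delta_rot":[0,0,0]},
  ],
)

```text
t: 18.87
position: [0.4718, -0.4318, 0.2323]
tool_rot: [0.0, 0.828, -0.561, 0.0]
force: [0.7, -0.0, -1.2]
gripper_width: 0.0613
grip_force: 44.7
```

Request:
send_rows(
  increments=[
    {"travel":[0,0,0],"delta_rot":[0,0,0]},
    {"travel":[0,0,0],"delta_rot":[0,0,0]},
    {"travel":[0,0,0],"delta_rot":[0,0,0]},
    {"travel":[0,0,0],"delta_rot":[0,0,0]},
    {"travel":[0,0,-0.5],"delta_rot":[0,0,0]},
    {"travel":[0,0,-1.5],"delta_rot":[0,0,0]},
    {"travel":[0,0,-3],"delta_rot":[0,0,0]},
    {"travel":[0,0,-3],"delta_rot":[0,0,0]},
    {"travel":[0,0,-3],"delta_rot":[0,0,0]},
    {"travel":[0,0,-3],"delta_rot":[0,0,0]},
    {"travel":[0,0,0],"delta_rot":[0,0,0]},
  ],
  jaw=-1,
)

```text
t: 19.78
position: [0.4733, -0.4328, 0.3806]
tool_rot: [0.002, 0.828, -0.56, 0.006]
force: [0.8, -0.4, 0.9]
gripper_width: 0.0854
grip_force: 0.0
```

```bash
python3 - <<'E'
from tgt import *
go(.4518,-.2615,.30,-1.18)
im,K,T=grab('wrist','w8.png')
im2,_,_=grab('side','s8.png')
cv2.imwrite('pics/w8b.png',np.hstack([cv2.resize(im[:,:,::-1],(480,360)),cv2.resize(im2[150:290,180:320,::-1],(320,360))]))
E
```

```text
now [ 0.4733 -0.4328  0.3806] yaw -1.19 q6 1.835 tool delta cm [-16.8   -4.35   7.87] dz rot -0.01
after turn cm [-16.66  -4.54   8.06]
```

View pics/w8b.png

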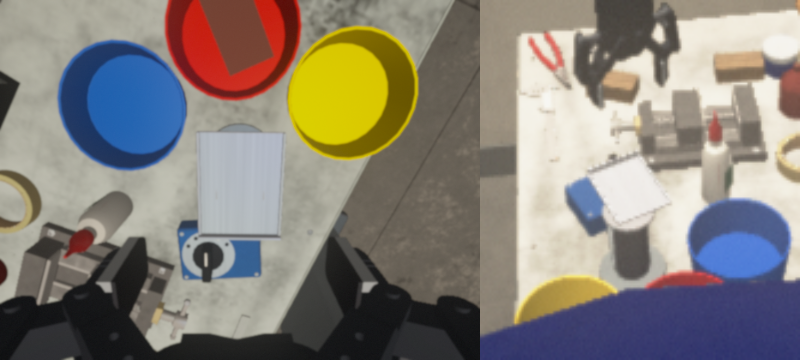

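The sanding block lies in the red tub, tray level again. Now turn the tool half round (camera away from tray) and grip the selector.

Request:
send_rows(
  increments=[
    {"travel":[0,0,0],"delta_rot":[0,0,-0.06]},
    {"travel":[0,0,0],"delta_rot":[0,0,-0.12]},
    {"travel":[0,0,0],"delta_rot":[0,0,-0.12]},
    {"travel":[0,0,0],"delta_rot":[0,0,-0.12]},
    {"travel":[0,0,0],"delta_rot":[0,0,-0.12]},
    {"travel":[0,0,0],"delta_rot":[0,0,-0.12]},
    {"travel":[0,0,0],"delta_rot":[0,0,-0.12]},
    {"travel":[0,0,0],"delta_rot":[0,0,-0.12]},
    {"travel":[0,0,0],"delta_rot":[0,0,-0.12]},
    {"travel":[0,0,0],"delta_rot":[0,0,-0.12]},
    {"travel":[0,0,0],"delta_rot":[0,0,-0.12]},
    {"travel":[0,0,0],"delta_rot":[0,0,-0.12]},
    {"travel":[0,0,0],"delta_rot":[0,0,-0.12]},
    {"travel":[0,0,0],"delta_rot":[0,0,-0.12]},
    {"travel":[0,0,0],"delta_rot":[0,0,-0.12]},
    {"travel":[0,0,0],"delta_rot":[0,0,-0.12]},
    {"travel":[0,0,0],"delta_rot":[0,0,-0.12]},
    {"travel":[0,0,0],"delta_rot":[0,0,-0.12]},
    {"travel":[0,0,0],"delta_rot":[0,0,-0.12]},
    {"travel":[0,0,0],"delta_rot":[0,0,-0.12]},
  ],
)

```text
t: 21.55
position: [0.4715, -0.4308, 0.3699]
tool_rot: [-0.002, 0.838, 0.546, -0.0]
force: [-0.5, 0.3, -0.5]
gripper_width: 0.0855
grip_force: 0.0
```

Request:
send_rows(
  increments=[
    {"travel":[0,0,0],"delta_rot":[0,0,-0.12]},
    {"travel":[0,0,0],"delta_rot":[0,0,-0.12]},
    {"travel":[0,0,0],"delta_rot":[0,0,-0.12]},
    {"travel":[0,0,0],"delta_rot":[0,0,-0.12]},
    {"travel":[0,0,0],"delta_rot":[0,0,-0.12]},
    {"travel":[0,0,0],"delta_rot":[0,0,-0.12]},
    {"travel":[0,0,0],"delta_rot":[0,0,-0.1]},
    {"travel":[0,0,0],"delta_rot":[0,0,0]},
    {"travel":[0,0,0],"delta_rot":[0,0,0]},
  ],
  jaw=-0.2,
)

```text
t: 22.3
position: [0.4716, -0.4309, 0.3704]
tool_rot: [-0.001, 0.554, 0.832, 0.0]
force: [-0.2, -0.8, -0.5]
gripper_width: 0.0517
grip_force: 0.0
```

```bash
python3 - <<'E'
from tgt import *
go(.4518,-.2615,.115,1.98)
E
```

```text
now [ 0.4716 -0.4309  0.3704] yaw 1.9667 q6 -1.322 tool delta cm [16.33  4.72 25.58] dz rot -0.013
after turn cm [16.33  4.92 25.54]
```

Request:
send_rows(
  increments=[
    {"travel":[2.03,0.57,0],"delta_rot":[0,0,0]},
    {"travel":[2.8,0.8,0],"delta_rot":[0,0,0]},
    {"travel":[2.8,0.8,0],"delta_rot":[0,0,0]},
    {"travel":[2.8,0.8,0],"delta_rot":[0,0,0]},
    {"travel":[2.8,0.8,1],"delta_rot":[0,0,0]},
    {"travel":[2.1,0.65,2],"delta_rot":[0,0,0]},
    {"travel":[1,0.3,3],"delta_rot":[0,0,0]},
    {"travel":[0,0,3],"delta_rot":[0,0,0]},
    {"travel":[0,0,3],"delta_rot":[0,0,0]},
    {"travel":[0,0,3],"delta_rot":[0,0,0]},
    {"travel":[0,0,3],"delta_rot":[0,0,0]},
    {"travel":[0,0,2.5],"delta_rot":[0,0,0]},
    {"travel":[0,0,2],"delta_rot":[0,0,0]},
    {"travel":[0,0,1.5],"delta_rot":[0,0,0]},
    {"travel":[0,0,1],"delta_rot":[0,0,0]},
    {"travel":[0,0,0.5],"delta_rot":[0,0,0]},
    {"travel":[0,0,0],"delta_rot":[0,0,0]},
    {"travel":[0,0,0],"delta_rot":[0,0,0]},
  ],
)

```text
t: 23.8
position: [0.4522, -0.2627, 0.1173]
tool_rot: [0.0, 0.553, 0.833, -0.0]
force: [-0.1, -0.3, -0.2]
gripper_width: 0.0512
grip_force: 0.0
```

Request:
send_rows(
  increments=[
    {"travel":[0,0,0],"delta_rot":[0,0,0]},
    {"travel":[0,0,0],"delta_rot":[0,0,0]},
    {"travel":[0,0,0],"delta_rot":[0,0,0]},
    {"travel":[0,0,0],"delta_rot":[0,0,0]},
    {"travel":[0,0,0],"delta_rot":[0,0,0]},
    {"travel":[0,0,0],"delta_rot":[0,0,0]},
  ],
  jaw=1,
  grip_force=60,
)

```text
t: 24.3
position: [0.4528, -0.2629, 0.118]
tool_rot: [0.001, 0.553, 0.833, 0.0]
force: [2.1, 2.8, 6.0]
gripper_width: 0.013
grip_force: 59.6
```

Request:
send_rows(
  increments=[
    {"travel":[0,0,0],"delta_rot":[0,0,-0.05]},
    {"travel":[0,0,0],"delta_rot":[0,0,-0.1]},
    {"travel":[0,0,0],"delta_rot":[0,0,-0.1]},
    {"travel":[0,0,0],"delta_rot":[0,0,-0.1]},
    {"travel":[0,0,0],"delta_rot":[0,0,-0.1]},
    {"travel":[0,0,0],"delta_rot":[0,0,-0.1]},
    {"travel":[0,0,0],"delta_rot":[0,0,-0.1]},
    {"travel":[0,0,0],"delta_rot":[0,0,-0.1]},
    {"travel":[0,0,0],"delta_rot":[0,0,-0.1]},
    {"travel":[0,0,0],"delta_rot":[0,0,-0.1]},
    {"travel":[0,0,0],"delta_rot":[0,0,-0.07]},
    {"travel":[0,0,0],"delta_rot":[0,0,-0.05]},
    {"travel":[0,0,0],"delta_rot":[0,0,0]},
    {"travel":[0,0,0],"delta_rot":[0,0,0]},
  ],
)

```text
t: 25.47
position: [0.4534, -0.2621, 0.118]
tool_rot: [0.002, 0.051, 0.999, 0.0]
force: [6.3, 4.7, 5.9]
gripper_width: 0.0132
grip_force: 59.7
```

Request:
send_rows(
  increments=[
    {"travel":[0,0,0],"delta_rot":[0,0,0]},
    {"travel":[0,0,0],"delta_rot":[0,0,0]},
    {"travel":[0,0,0],"delta_rot":[0,0,0]},
    {"travel":[0,0,-1],"delta_rot":[0,0,0]},
    {"travel":[0,0,-2],"delta_rot":[0,0,0]},
    {"travel":[0,0,-3],"delta_rot":[0,0,0]},
    {"travel":[0,0,-3],"delta_rot":[0,0,0]},
    {"travel":[0,0,-3],"delta_rot":[0,0,0]},
    {"travel":[0,0,-3],"delta_rot":[0,0,0]},
    {"travel":[0,0,-3],"delta_rot":[0,0,0]},
    {"travel":[0,0,-3],"delta_rot":[0,0,0]},
    {"travel":[0,0,-3],"delta_rot":[0,0,0]},
    {"travel":[0,0,0],"delta_rot":[0,0,0]},
  ],
  jaw=-0.2,
)

```text
t: 26.55
position: [0.4534, -0.264, 0.3647]
tool_rot: [0.004, 0.051, 0.999, -0.004]
force: [0.2, -0.5, 1.1]
gripper_width: 0.0512
grip_force: 0.0
```

```bash
python3 - <<'E'
from tgt import *
go(.469,.144,.35,2.95)
im2,_,_=grab('side','s9.png')
im,_,_=grab('wrist','w9.png')
cv2.imwrite('pics/s9b.png',np.hstack([cv2.resize(im[:,:,::-1],(400,300)),cv2.resize(im2[150:290,180:360,::-1],(386,300),interpolation=cv2.INTER_CUBIC)]))
E
```

```text
now [ 0.4534 -0.264   0.3647] yaw 3.0397 q6 -2.222 tool delta cm [ 2.61 40.75  1.15] dz rot 0.09
after turn cm [ 6.23 40.35  1.47]
```

View pics/s9b.png

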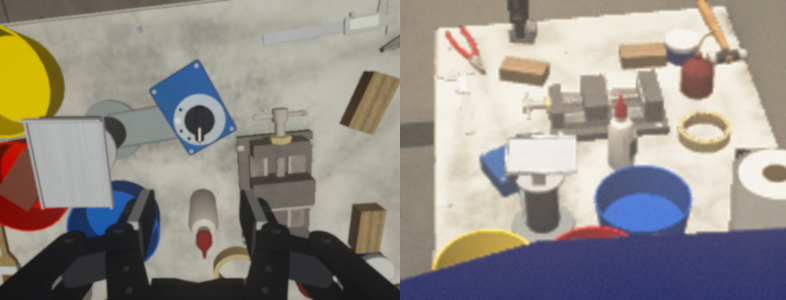

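Selector now points at blue (tray toward the blue tub in both views). Go over the vee.

Request:
send_rows(
  increments=[
    {"travel":[0,0,0],"delta_rot":[0,0,0.09]},
    {"travel":[0.2,1.4,0],"delta_rot":[0,0,0]},
    {"travel":[0.4,2.6,0],"delta_rot":[0,0,0]},
    {"travel":[0.4,2.6,0],"delta_rot":[0,0,0]},
    {"travel":[0.4,2.6,0.4],"delta_rot":[0,0,0]},
    {"travel":[0.4,2.6,0.5],"delta_rot":[0,0,0]},
    {"travel":[0.4,2.6,0.5],"delta_rot":[0,0,0]},
    {"travel":[0.4,2.6,0.5],"delta_rot":[0,0,0]},
    {"travel":[0.4,2.6,0.5],"delta_rot":[0,0,0]},
    {"travel":[0.4,2.6,0.5],"delta_rot":[0,0,0]},
    {"travel":[0.4,2.6,0.5],"delta_rot":[0,0,0]},
    {"travel":[0.4,2.6,0.5],"delta_rot":[0,0,0]},
    {"travel":[0.4,2.6,0.5],"delta_rot":[0,0,0]},
    {"travel":[0.4,2.6,0.5],"delta_rot":[0,0,0]},
    {"travel":[0.4,2.6,0.5],"delta_rot":[0,0,0]},
    {"travel":[0.4,2.6,0.5],"delta_rot":[0,0,0]},
    {"travel":[0.3,2.55,0.5],"delta_rot":[0,0,0]},
    {"travel":[0,0,0],"delta_rot":[0,0,0]},
    {"travel":[0,0,0],"delta_rot":[0,0,0]},
    {"travel":[0,0,0],"delta_rot":[0,0,0]},
  ],
  jaw=-1,
)

```text
t: 28.32
position: [0.4682, 0.1452, 0.292]
tool_rot: [-0.001, 0.095, 0.995, -0.0]
force: [0.3, -1.1, 0.6]
gripper_width: 0.0857
grip_force: 0.0
```

```bash
python3 - <<'E'
from tgt import *
go(.469,.144,.073,2.95)
im,K,T=grab('wrist','w10.png')
u=w2pix(K,T,[[.469,.144,.032]])[0];print(u)
x,y=int(u[0]),int(u[1]); x0=max(0,x-90);y0=max(0,y-70);print(x0,y0)
c=im[y0:y0+140,x0:x0+180,::-1];cv2.imwrite('pics/w10b.png',cv2.resize(c,None,fx=4,fy=4,interpolation=cv2.INTER_CUBIC))
E
```

```text
now [0.4682 0.1452 0.292 ] yaw 2.9514 q6 -1.322 tool delta cm [-0.15 -0.09 21.9 ] dz rot 0.001
after turn cm [-0.11 -0.11 21.9 ]
[274.64009242 184.8694212 ]
184 114
```

View pics/w10b.png

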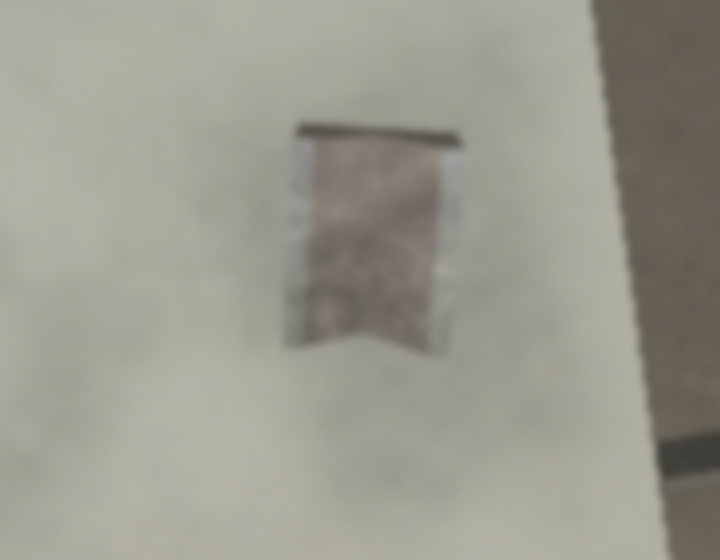

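Vee top corners in the crop: (296,137),(462,148),(446,356),(284,348).

```bash
python3 - <<'E'
from tgt import *
im,K,T=load('w10.png')
q=rect(K,T,[(184+a/4,114+b/4) for a,b in [(296,137),(462,148),(446,356),(284,348)]],.032,1);info('vee',q)
c=q.mean(0);go(c[0],c[1],.073,np.radians(166.5))
E
```

```text
vee [0.4614 0.1477 0.032 ] [38.1 49.7 38.8 50.3] [ 75.3 165.8  76.2 165. ]
now [0.4685 0.1448 0.2924] yaw 2.9502 q6 -1.322 tool delta cm [ 0.72  0.16 21.94] dz rot 0.044
after turn cm [ 0.75  0.12 21.94]
```

Request:
send_rows(
  increments=[
    {"travel":[0,0,0],"delta_rot":[0,0,0.061]},
    {"travel":[0.4,0.05,2],"delta_rot":[0,0,0]},
    {"travel":[0.37,0.05,3],"delta_rot":[0,0,0]},
    {"travel":[0,0,3],"delta_rot":[0,0,0]},
    {"travel":[0,0,3],"delta_rot":[0,0,0]},
    {"travel":[0,0,3],"delta_rot":[0,0,0]},
    {"travel":[0,0,3],"delta_rot":[0,0,0]},
    {"travel":[0,0,2],"delta_rot":[0,0,0]},
    {"travel":[0,0,1.5],"delta_rot":[0,0,0]},
    {"travel":[0,0,0.9],"delta_rot":[0,0,0]},
    {"travel":[0,0,0.4],"delta_rot":[0,0,0]},
    {"travel":[0,0,0],"delta_rot":[0,0,0]},
    {"travel":[0,0,0],"delta_rot":[0,0,0]},
  ],
)

```text
t: 29.45
position: [0.4624, 0.1479, 0.0756]
tool_rot: [0.001, 0.126, 0.992, 0.0]
force: [-0.6, 0.0, -0.5]
gripper_width: 0.0857
grip_force: 0.0
```

Request:
send_rows(
  increments=[
    {"travel":[0,0,0],"delta_rot":[0,0,0]},
    {"travel":[0,0,0],"delta_rot":[0,0,0]},
    {"travel":[0,0,0],"delta_rot":[0,0,0]},
    {"travel":[0,0,0],"delta_rot":[0,0,0]},
    {"travel":[0,0,0],"delta_rot":[0,0,0]},
    {"travel":[0,0,0],"delta_rot":[0,0,0]},
  ],
  jaw=1,
  grip_force=60,
)

```text
t: 29.95
position: [0.4624, 0.1482, 0.0757]
tool_rot: [0.001, 0.126, 0.992, 0.0]
force: [-1.1, -1.2, 5.8]
gripper_width: 0.0391
grip_force: 61.6
```

Request:
send_rows(
  increments=[
    {"travel":[0,0,-0.8],"delta_rot":[0,0,0]},
    {"travel":[0,0,-1.5],"delta_rot":[0,0,0]},
    {"travel":[0,0,-2],"delta_rot":[0,0,0]},
    {"travel":[0,0,-2.5],"delta_rot":[0,0,0]},
    {"travel":[0,0,-2.5],"delta_rot":[0,0,0]},
    {"travel":[0,0,-2.5],"delta_rot":[0,0,0]},
    {"travel":[0,0,-2.5],"delta_rot":[0,0,0]},
    {"travel":[0,0,-2.5],"delta_rot":[0,0,-0.05]},
    {"travel":[0,0,-2.5],"delta_rot":[0,0,-0.05]},
    {"travel":[0,0,-2.5],"delta_rot":[0,0,-0.05]},
    {"travel":[0,0,-1],"delta_rot":[0,0,0]},
    {"travel":[0,0,0],"delta_rot":[0,0,0]},
    {"travel":[0,0,0],"delta_rot":[0,0,0]},
  ],
)

```text
t: 31.03
position: [0.4614, 0.1482, 0.3023]
tool_rot: [-0.0, 0.052, 0.999, -0.0]
force: [-0.4, -0.2, -4.2]
gripper_width: 0.0389
grip_force: 60.9
```

```bash
python3 - <<'E'
from tgt import *
go(.484,-.4135,.30,3.04)
E
```

```text
now [0.4614 0.1482 0.3023] yaw 3.0375 q6 -1.401 tool delta cm [ -8.09 -55.63   0.23] dz rot -0.003
after turn cm [ -7.95 -55.65   0.23]
```

Request:
send_rows(
  increments=[
    {"travel":[-0.25,-1.7,0],"delta_rot":[0,0,0]},
    {"travel":[-0.42,-2.9,0],"delta_rot":[0,0,0]},
    {"travel":[-0.42,-2.9,0],"delta_rot":[0,0,0]},
    {"travel":[-0.42,-2.9,0],"delta_rot":[0,0,0]},
    {"travel":[-0.42,-2.9,0],"delta_rot":[0,0,0]},
    {"travel":[-0.42,-2.9,0],"delta_rot":[0,0,0]},
    {"travel":[-0.42,-2.9,0],"delta_rot":[0,0,0]},
    {"travel":[-0.42,-2.9,0],"delta_rot":[0,0,0]},
    {"travel":[-0.42,-2.9,0],"delta_rot":[0,0,0]},
    {"travel":[-0.42,-2.9,0],"delta_rot":[0,0,0]},
    {"travel":[-0.42,-2.9,0],"delta_rot":[0,0,0]},
    {"travel":[-0.42,-2.9,0],"delta_rot":[0,0,0]},
    {"travel":[-0.42,-2.9,0],"delta_rot":[0,0,0]},
    {"travel":[-0.42,-2.9,0],"delta_rot":[0,0,0]},
    {"travel":[-0.42,-2.9,0],"delta_rot":[0,0,0]},
    {"travel":[-0.42,-2.9,0],"delta_rot":[0,0,0]},
    {"travel":[-0.42,-2.9,0],"delta_rot":[0,0,0]},
    {"travel":[-0.42,-2.9,0],"delta_rot":[0,0,0]},
    {"travel":[-0.42,-2.9,0],"delta_rot":[0,0,0]},
    {"travel":[-0.25,-1.7,0],"delta_rot":[0,0,0]},
  ],
)

```text
t: 32.7
position: [0.4837, -0.4153, 0.2993]
tool_rot: [-0.002, 0.053, 0.999, 0.001]
force: [0.7, -0.1, -2.2]
gripper_width: 0.0391
grip_force: 61.1
```

Request:
send_rows(
  increments=[
    {"travel":[0,0,0.5],"delta_rot":[0,0,0]},
    {"travel":[0,0,1.2],"delta_rot":[0,0,0]},
    {"travel":[0,0,1.5],"delta_rot":[0,0,0]},
    {"travel":[0,0,1.2],"delta_rot":[0,0,0]},
    {"travel":[0,0,0.8],"delta_rot":[0,0,0]},
    {"travel":[0,0,0],"delta_rot":[0,0,0]},
    {"travel":[0,0,0],"delta_rot":[0,0,0]},
  ],
)

```text
t: 33.28
position: [0.4848, -0.4122, 0.2498]
tool_rot: [-0.001, 0.051, 0.999, 0.001]
force: [0.5, -0.2, -3.3]
gripper_width: 0.0392
grip_force: 61.2
```

```bash
python3 - <<'E'
from tgt import *
go(.484,-.4135,.233,3.04)
E
```

```text
now [ 0.4848 -0.4122  0.2498] yaw 3.0393 q6 -2.359 tool delta cm [ 0.06 -0.14  1.68] dz rot -0.001
after turn cm [ 0.07 -0.13  1.68]
```

Request:
send_rows(
  increments=[
    {"travel":[0.05,-0.13,0.8],"delta_rot":[0,0,0]},
    {"travel":[0,0,0.5],"delta_rot":[0,0,0]},
    {"travel":[0,0,0.38],"delta_rot":[0,0,0]},
    {"travel":[0,0,0],"delta_rot":[0,0,0]},
    {"travel":[0,0,0],"delta_rot":[0,0,0]},
    {"travel":[0,0,0],"delta_rot":[0,0,0]},
  ],
)

```text
t: 33.78
position: [0.4844, -0.4145, 0.2344]
tool_rot: [0.0, 0.051, 0.999, -0.0]
force: [0.7, -0.3, -2.9]
gripper_width: 0.0388
grip_force: 61.3
```

Request:
send_rows(
  increments=[
    {"travel":[0,0,0],"delta_rot":[0,0,0]},
    {"travel":[0,0,0],"delta_rot":[0,0,0]},
    {"travel":[0,0,0],"delta_rot":[0,0,0]},
    {"travel":[0,0,0],"delta_rot":[0,0,0]},
    {"travel":[0,0,-0.5],"delta_rot":[0,0,0]},
    {"travel":[0,0,-1.5],"delta_rot":[0,0,0]},
    {"travel":[0,0,-3],"delta_rot":[0,0,0]},
    {"travel":[0,0,-3],"delta_rot":[0,0,0]},
    {"travel":[0,0,-3],"delta_rot":[0,0,0]},
    {"travel":[0,0,-3],"delta_rot":[0,0,0]},
    {"travel":[0,0,0],"delta_rot":[0,0,0]},
  ],
  jaw=-1,
)

```text
t: 34.7
position: [0.4856, -0.416, 0.3829]
tool_rot: [0.004, 0.051, 0.999, -0.005]
force: [0.1, -0.1, 1.1]
gripper_width: 0.0852
grip_force: 0.0
```

```bash
python3 - <<'E'
from tgt import *
go(.4518,-.2615,.115,3.05)
im,K,T=grab('side','s11.png')
# look for the vee in the blue tub: non-blue pixels inside rim ellipse, versus earlier picture
a=np.linspace(0,6.283,60);c=np.array([.6264,-.426])
poly=w2pix(K,T,np.c_[c[0]+.07*np.cos(a),c[1]+.07*np.sin(a),0*a+.004]).astype(np.int32)
m=np.zeros(im.shape[:2],np.uint8);cv2.fillPoly(m,[poly],1)
o=load('s9.png')[0]
d=(np.abs(im.astype(int)-o.astype(int)).sum(2)>60)&(m>0);print('changed px in tub',d.sum(),m.sum())
if d.sum():
    v,u=np.nonzero(d);print(pix2w(K,T,(np.median(u),np.median(v)),.016), im[d].mean(0), 'x',u.min(),u.max(),'y',v.min(),v.max())
# tray region change versus s9 (tray empty, level)
tp=w2pix(K,T,[[.47,-.41,.158]])[0].astype(int);s=np.s_[tp[1]-8:tp[1]+9,tp[0]-12:tp[0]+13]
print('tray diff',np.abs(im[s].astype(int)-o[s].astype(int)).mean())
E
```

```text
now [ 0.4856 -0.416   0.3829] yaw 3.039 q6 -2.362 tool delta cm [ 5.19 15.26 26.61] dz rot -0.011
after turn cm [ 4.78 15.07 26.79]
changed px in tub 154 898
[ 0.65584739 -0.43033655  0.016     ] [172.96753247 167.87662338 167.05844156] x 294 309 y 245 256
tray diff 0.6149019607843137
```

Request:
send_rows(
  increments=[
    {"travel":[0.5,1.6,0],"delta_rot":[0,0,0]},
    {"travel":[0.9,2.8,0],"delta_rot":[0,0,0]},
    {"travel":[0.9,2.8,0],"delta_rot":[0,0,0]},
    {"travel":[0.9,2.8,0],"delta_rot":[0,0,0]},
    {"travel":[0.8,2.6,1.5],"delta_rot":[0,0,0]},
    {"travel":[0.5,1.6,2.5],"delta_rot":[0,0,0]},
    {"travel":[0.3,0.8,3],"delta_rot":[0,0,0]},
    {"travel":[0,0,3],"delta_rot":[0,0,0]},
    {"travel":[0,0,3],"delta_rot":[0,0,0]},
    {"travel":[0,0,3],"delta_rot":[0,0,0]},
    {"travel":[0,0,3],"delta_rot":[0,0,0]},
    {"travel":[0,0,2.5],"delta_rot":[0,0,0]},
    {"travel":[0,0,2],"delta_rot":[0,0,0]},
    {"travel":[0,0,1.5],"delta_rot":[0,0,0]},
    {"travel":[0,0,0.5],"delta_rot":[0,0,0]},
    {"travel":[0,0,0],"delta_rot":[0,0,0]},
    {"travel":[0,0,0],"delta_rot":[0,0,0]},
  ],
  jaw=-0.2,
)

```text
t: 36.17
position: [0.4519, -0.2603, 0.1193]
tool_rot: [-0.0, 0.051, 0.999, 0.0]
force: [0.6, -0.2, 0.6]
gripper_width: 0.0512
grip_force: 0.0
```

Request:
send_rows(
  increments=[
    {"travel":[0,-0.15,0.2],"delta_rot":[0,0,0]},
    {"travel":[0,0,0],"delta_rot":[0,0,0]},
    {"travel":[0,0,0],"delta_rot":[0,0,0]},
    {"travel":[0,0,0],"delta_rot":[0,0,0]},
    {"travel":[0,0,0],"delta_rot":[0,0,0]},
    {"travel":[0,0,0],"delta_rot":[0,0,0]},
    {"travel":[0,0,0],"delta_rot":[0,0,0]},
    {"travel":[0,0,0],"delta_rot":[0,0,0.05]},
    {"travel":[0,0,0],"delta_rot":[0,0,0.1]},
    {"travel":[0,0,0],"delta_rot":[0,0,0.1]},
    {"travel":[0,0,0],"delta_rot":[0,0,0.1]},
    {"travel":[0,0,0],"delta_rot":[0,0,0.1]},
    {"travel":[0,0,0],"delta_rot":[0,0,0.1]},
    {"travel":[0,0,0],"delta_rot":[0,0,0.1]},
    {"travel":[0,0,0],"delta_rot":[0,0,0.1]},
    {"travel":[0,0,0],"delta_rot":[0,0,0.1]},
    {"travel":[0,0,0],"delta_rot":[0,0,0.1]},
    {"travel":[0,0,0],"delta_rot":[0,0,0.1]},
    {"travel":[0,0,0],"delta_rot":[0,0,0.1]},
  ],
  jaw=1,
)

```text
t: 37.75
position: [0.4523, -0.2617, 0.1182]
tool_rot: [0.001, 0.588, 0.809, 0.0]
force: [0.1, 2.6, 6.3]
gripper_width: 0.013
grip_force: 59.2
```

Request:
send_rows(
  increments=[
    {"travel":[0,0,0],"delta_rot":[0,0,0.1]},
    {"travel":[0,0,0],"delta_rot":[0,0,0.1]},
    {"travel":[0,0,0],"delta_rot":[0,0,0.1]},
    {"travel":[0,0,0],"delta_rot":[0,0,0.1]},
    {"travel":[0,0,0],"delta_rot":[0,0,0.1]},
    {"travel":[0,0,0],"delta_rot":[0,0,0.1]},
    {"travel":[0,0,0],"delta_rot":[0,0,0.1]},
    {"travel":[0,0,0],"delta_rot":[0,0,0.1]},
    {"travel":[0,0,0],"delta_rot":[0,0,0.08]},
    {"travel":[0,0,0],"delta_rot":[0,0,0.05]},
    {"travel":[0,0,0],"delta_rot":[0,0,0]},
    {"travel":[0,0,0],"delta_rot":[0,0,0]},
  ],
)

```text
t: 38.75
position: [0.4525, -0.2616, 0.1182]
tool_rot: [0.0, 0.887, 0.461, 0.001]
force: [1.5, 2.8, 6.0]
gripper_width: 0.013
grip_force: 59.0
```

```bash
python3 - <<'E'
from tgt import *
go(.4518,-.2615,.115,.96)
E
```

```text
now [ 0.4525 -0.2616  0.1182] yaw 0.9583 q6 -0.14 tool delta cm [-0.03 -0.07  0.32] dz rot -0.002
after turn cm [-0.03 -0.06  0.32]
```

Request:
send_rows(
  increments=[
    {"travel":[0,0,0],"delta_rot":[0,0,0]},
    {"travel":[0,0,0],"delta_rot":[0,0,0]},
    {"travel":[0,0,0],"delta_rot":[0,0,0]},
    {"travel":[0,0,-1],"delta_rot":[0,0,0]},
    {"travel":[0,0,-2],"delta_rot":[0,0,0]},
    {"travel":[0,0,-3],"delta_rot":[0,0,0]},
    {"travel":[0,0,-3.5],"delta_rot":[0,0,0]},
    {"travel":[0,0,-3.5],"delta_rot":[0,0,0]},
    {"travel":[0,0,-3.5],"delta_rot":[0,0,0]},
    {"travel":[0,0,-3.5],"delta_rot":[0,0,0]},
    {"travel":[0,0,-3.5],"delta_rot":[0,0,0]},
    {"travel":[0,0,-3.5],"delta_rot":[0,0,0]},
    {"travel":[0,0,-3],"delta_rot":[0,0,0]},
  ],
  jaw=-1,
)

```text
t: 39.83
position: [0.4515, -0.2616, 0.4207]
tool_rot: [0.001, 0.887, 0.461, 0.0]
force: [1.1, -0.4, 0.6]
gripper_width: 0.0856
grip_force: 0.0
```

Request:
send_rows(
  increments=[
    {"travel":[1.2,-0.2,0],"delta_rot":[0,0,0]},
    {"travel":[2.7,-0.5,0],"delta_rot":[0,0,0]},
    {"travel":[2.7,-0.5,0],"delta_rot":[0,0,0]},
    {"travel":[2.7,-0.5,0],"delta_rot":[0,0,0]},
    {"travel":[2.7,-0.5,0],"delta_rot":[0,0,0]},
    {"travel":[2.7,-0.5,0],"delta_rot":[0,0,0]},
    {"travel":[2.7,-0.5,0],"delta_rot":[0,0,0]},
    {"travel":[2.7,-0.5,0],"delta_rot":[0,0,0]},
    {"travel":[2.7,-0.5,0],"delta_rot":[0,0,0]},
    {"travel":[2.7,-0.5,0],"delta_rot":[0,0,0]},
    {"travel":[2.7,-0.5,0],"delta_rot":[0,0,0]},
    {"travel":[2.7,-0.5,0],"delta_rot":[0,0,0]},
    {"travel":[2.7,-0.5,0],"delta_rot":[0,0,0]},
    {"travel":[1.2,-0.2,0],"delta_rot":[0,0,0]},
    {"travel":[0,0,0],"delta_rot":[0,0,0]},
    {"travel":[0,0,0],"delta_rot":[0,0,0]},
    {"travel":[0,0,0],"delta_rot":[0,0,0]},
  ],
)

```text
t: 41.25
position: [0.5989, 0.0589, 0.417]
tool_rot: [0.0, 0.887, 0.461, -0.0]
force: [0.4, -0.1, -0.5]
gripper_width: 0.0856
grip_force: 0.0
```

```bash
cat > wood.py <<'E'
from tgt import *
def wood(fn):
    im,K,T=load(fn)
    hsv=cv2.cvtColor(im,cv2.COLOR_RGB2HSV);H,S,V=[hsv[...,i].astype(int) for i in range(3)]
    m=((H>8)&(H<26)&(S>60)&(V>95)).astype(np.uint8);m[290:]=0
    m=cv2.morphologyEx(m,cv2.MORPH_OPEN,np.ones((3,3)));m=cv2.morphologyEx(m,cv2.MORPH_CLOSE,np.ones((5,5)))
    cs,_=cv2.findContours(m,cv2.RETR_EXTERNAL,cv2.CHAIN_APPROX_NONE)
    for c in cs:
        if cv2.contourArea(c)<800: continue
        P=np.array([pix2w(K,T,x[0],.03)[:2]*1000 for x in c],np.float32)
        (cx,cy),(w,h),a=cv2.minAreaRect(P); b=cv2.boxPoints(((cx,cy),(w,h),a));e=b[1]-b[0];f=b[2]-b[1];L=e if np.hypot(*e)>np.hypot(*f) else f
        u=c[:,0].mean(0)
        print('px',u.round(),'ctr',round(cx/1000,4),round(cy/1000,4),'dim',round(w,1),round(h,1),'long deg',round(np.degrees(np.arctan2(L[1],L[0]))%180,1),'fill',round(cv2.contourArea(P)/(w*h),2))
E
python3 - <<'E'
from wood import *
p,r,s=pose();print(p,s['t'],s['q'])
grab('wrist','w12.png');grab('side','s12.png');wood('w12.png');print('old');wood('w5.png')
E
```

```text
[0.59891435 0.05893015 0.41702046] 41.25 [-9.86691424e-02  1.72468935e-01  1.39109845e+00 -6.41300856e-04
  1.57847282e+00  5.13918041e-01]
px [212. 247.] ctr 0.4577 0.0112 dim 44.5 89.2 long deg 158.6 fill 0.95
px [486. 249.] ctr 0.7678 -0.2118 dim 92.5 95.3 long deg 101.6 fill 0.8
px [351. 136.] ctr 0.6931 0.0306 dim 44.8 89.4 long deg 178.4 fill 0.96
px [449.  30.] ctr 0.8517 0.0659 dim 23.0 102.1 long deg 98.0 fill 0.69
old
px [274. 278.] ctr 0.4646 0.009 dim 44.4 75.8 long deg 158.0 fill 0.72
px [516. 148.] ctr 0.7681 -0.2121 dim 93.4 95.3 long deg 90.7 fill 0.79
px [327. 129.] ctr 0.6934 0.0308 dim 45.2 88.5 long deg 177.9 fill 0.95
```

Request:
send_rows(
  increments=[
    {"travel":[0,0,0.5],"delta_rot":[0,0,0.11]},
    {"travel":[0,0,1],"delta_rot":[0,0,0.11]},
    {"travel":[0,0,1],"delta_rot":[0,0,0.11]},
    {"travel":[0,0,1],"delta_rot":[0,0,0.11]},
    {"travel":[0,0,1],"delta_rot":[0,0,0.11]},
    {"travel":[0,0,1],"delta_rot":[0,0,0.11]},
    {"travel":[0,0,1],"delta_rot":[0,0,0.11]},
    {"travel":[0,0,1],"delta_rot":[0,0,0.11]},
    {"travel":[0,0,1],"delta_rot":[0,0,0.11]},
    {"travel":[2,0.53,1],"delta_rot":[0,0,0]},
    {"travel":[2.5,0.67,2],"delta_rot":[0,0,0]},
    {"travel":[2.5,0.67,2],"delta_rot":[0,0,0]},
    {"travel":[2.5,0.66,2],"delta_rot":[0,0,0]},
    {"travel":[0,0,2],"delta_rot":[0,0,0]},
    {"travel":[0,0,2],"delta_rot":[0,0,0]},
    {"travel":[0,0,0],"delta_rot":[0,0,0]},
    {"travel":[0,0,0],"delta_rot":[0,0,0]},
  ],
)

```text
t: 42.77
position: [0.6926, 0.0306, 0.2209]
tool_rot: [-0.0, 1.0, -0.016, -0.002]
force: [0.2, 0.2, 0.5]
gripper_width: 0.0851
grip_force: 0.0
```

```bash
python3 - <<'E'
from tgt import *
go(.6931,.0306,.075,-.032)
E
```

```text
now [0.6926 0.0306 0.2209] yaw -0.0326 q6 1.477 tool delta cm [ 0.1  -0.   14.59] dz rot -0.001
after turn cm [ 0.05 -0.   14.59]
```

Request:
send_rows(
  increments=[
    {"travel":[0,0,2.5],"delta_rot":[0,0,0]},
    {"travel":[0,0,3],"delta_rot":[0,0,0]},
    {"travel":[0,0,3],"delta_rot":[0,0,0]},
    {"travel":[0,0,2.5],"delta_rot":[0,0,0]},
    {"travel":[0,0,2],"delta_rot":[0,0,0]},
    {"travel":[0,0,1],"delta_rot":[0,0,0]},
    {"travel":[0,0,0.7],"delta_rot":[0,0,0]},
    {"travel":[0,0,0],"delta_rot":[0,0,0]},
    {"travel":[0,0,0],"delta_rot":[0,0,0]},
  ],
)

```text
t: 43.52
position: [0.6945, 0.0313, 0.0769]
tool_rot: [0.0, 1.0, -0.016, 0.001]
force: [0.4, -1.1, 0.4]
gripper_width: 0.0855
grip_force: 0.0
```

Request:
send_rows(
  increments=[
    {"travel":[0,0,0],"delta_rot":[0,0,0]},
    {"travel":[0,0,0],"delta_rot":[0,0,0]},
    {"travel":[0,0,0],"delta_rot":[0,0,0]},
    {"travel":[0,0,0],"delta_rot":[0,0,0]},
    {"travel":[0,0,0],"delta_rot":[0,0,0]},
    {"travel":[0,0,0],"delta_rot":[0,0,0]},
  ],
  jaw=1,
  grip_force=45,
)

```text
t: 44.02
position: [0.6942, 0.0315, 0.0765]
tool_rot: [0.0, 1.0, -0.016, 0.001]
force: [-0.4, -0.3, 5.9]
gripper_width: 0.044
grip_force: 47.7
```

Request:
send_rows(
  increments=[
    {"travel":[0,0,-0.8],"delta_rot":[0,0,0]},
    {"travel":[0,0,-1.5],"delta_rot":[0,0,0]},
    {"travel":[0,0,-2.5],"delta_rot":[0,0,0]},
    {"travel":[0,0,-2.5],"delta_rot":[0,0,0]},
    {"travel":[0,0,-2.5],"delta_rot":[0,0,0]},
    {"travel":[0,0,-2.5],"delta_rot":[0,0,0]},
    {"travel":[0,0,-2],"delta_rot":[0,0,-0.11]},
    {"travel":[0,0,-2],"delta_rot":[0,0,-0.11]},
    {"travel":[0,0,-2],"delta_rot":[0,0,-0.11]},
    {"travel":[0,0,-2],"delta_rot":[0,0,-0.11]},
    {"travel":[0,0,-1],"delta_rot":[0,0,-0.11]},
    {"travel":[0,0,-1],"delta_rot":[0,0,-0.11]},
    {"travel":[0,0,-0.5],"delta_rot":[0,0,-0.11]},
    {"travel":[0,0,0],"delta_rot":[0,0,-0.11]},
    {"travel":[0,0,0],"delta_rot":[0,0,-0.11]},
    {"travel":[0,0,0],"delta_rot":[0,0,0]},
    {"travel":[0,0,0],"delta_rot":[0,0,0]},
  ],
)

```text
t: 45.43
position: [0.6933, 0.0316, 0.3039]
tool_rot: [0.0, 0.888, 0.46, 0.0]
force: [0.3, 0.1, -1.7]
gripper_width: 0.0443
grip_force: 47.1
```

```bash
python3 - <<'E'
from tgt import *
go(.4494,-.4292,.30,.96)
E
```

```text
now [0.6933 0.0316 0.3039] yaw 0.9556 q6 0.49 tool delta cm [-51.71   6.68   0.38] dz rot -0.004
after turn cm [-51.74   6.45   0.39]
```

Request:
send_rows(
  increments=[
    {"travel":[-1.6,0.2,0],"delta_rot":[0,0,0]},
    {"travel":[-2.85,0.37,0],"delta_rot":[0,0,0]},
    {"travel":[-2.85,0.37,0],"delta_rot":[0,0,0]},
    {"travel":[-2.85,0.37,0],"delta_rot":[0,0,0]},
    {"travel":[-2.85,0.37,0],"delta_rot":[0,0,0]},
    {"travel":[-2.85,0.37,0],"delta_rot":[0,0,0]},
    {"travel":[-2.85,0.37,0],"delta_rot":[0,0,0]},
    {"travel":[-2.85,0.37,0],"delta_rot":[0,0,0]},
    {"travel":[-2.85,0.37,0],"delta_rot":[0,0,0]},
    {"travel":[-2.85,0.37,0],"delta_rot":[0,0,0]},
    {"travel":[-2.85,0.37,0],"delta_rot":[0,0,0]},
    {"travel":[-2.85,0.37,0],"delta_rot":[0,0,0]},
    {"travel":[-2.85,0.37,0],"delta_rot":[0,0,0]},
    {"travel":[-2.85,0.37,0],"delta_rot":[0,0,0]},
    {"travel":[-2.85,0.37,0],"delta_rot":[0,0,0]},
    {"travel":[-2.85,0.37,0],"delta_rot":[0,0,0]},
    {"travel":[-2.85,0.37,0],"delta_rot":[0,0,0]},
    {"travel":[-2.85,0.37,0],"delta_rot":[0,0,0]},
    {"travel":[-1.6,0.2,0],"delta_rot":[0,0,0]},
    {"travel":[0,0,0],"delta_rot":[0,0,0]},
  ],
)

```text
t: 47.1
position: [0.4491, -0.4326, 0.3031]
tool_rot: [0.0, 0.889, 0.459, -0.0]
force: [0.2, 0.6, -0.7]
gripper_width: 0.044
grip_force: 47.0
```

Request:
send_rows(
  increments=[
    {"travel":[0,0,0.5],"delta_rot":[0,0,0]},
    {"travel":[0,0,1.2],"delta_rot":[0,0,0]},
    {"travel":[0,0,1.5],"delta_rot":[0,0,0]},
    {"travel":[0,0,1.2],"delta_rot":[0,0,0]},
    {"travel":[0,0,0.8],"delta_rot":[0,0,0]},
    {"travel":[0,0,0],"delta_rot":[0,0,0]},
    {"travel":[0,0,0],"delta_rot":[0,0,0]},
  ],
)

```text
t: 47.68
position: [0.4517, -0.4287, 0.2503]
tool_rot: [-0.001, 0.887, 0.462, -0.0]
force: [-0.0, 0.0, 0.4]
gripper_width: 0.0442
grip_force: 47.0
```

```bash
python3 - <<'E'
from tgt import *
go(.4494,-.4292,.234,.96)
im,K,T=grab('wrist','w13.png');im2,_,_=grab('side','s13.png')
cv2.imwrite('pics/w13b.png',np.hstack([cv2.resize(im[:,:,::-1],(440,330)),cv2.resize(im2[150:290,180:320,::-1],(330,330),interpolation=cv2.INTER_CUBIC)]))
E
```

```text
now [ 0.4517 -0.4287  0.2503] yaw 0.9596 q6 -0.339 tool delta cm [-0.17 -0.16  1.63] dz rot -0.0
after turn cm [-0.17 -0.16  1.63]
```

View pics/w13b.png

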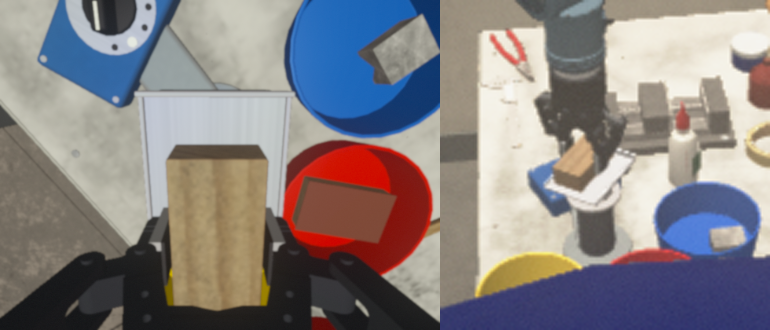

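Picture: wood block aligned over the tray pointing at the yellow tub; vee in blue, sanding block in red. Lower and release.

Request:
send_rows(
  increments=[
    {"travel":[-0.17,-0.15,0.8],"delta_rot":[0,0,0]},
    {"travel":[0,0,0.5],"delta_rot":[0,0,0]},
    {"travel":[0,0,0.3],"delta_rot":[0,0,0]},
    {"travel":[0,0,0],"delta_rot":[0,0,0]},
    {"travel":[0,0,0],"delta_rot":[0,0,0]},
    {"travel":[0,0,0],"delta_rot":[0,0,0]},
  ],
)

```text
t: 48.28
position: [0.4493, -0.4303, 0.2352]
tool_rot: [0.0, 0.887, 0.461, 0.0]
force: [-0.4, -0.1, -0.7]
gripper_width: 0.0445
grip_force: 47.0
```

Request:
send_rows(
  increments=[
    {"travel":[0,0,0],"delta_rot":[0,0,0]},
    {"travel":[0,0,0],"delta_rot":[0,0,0]},
    {"travel":[0,0,0],"delta_rot":[0,0,0]},
    {"travel":[0,0,0],"delta_rot":[0,0,0]},
    {"travel":[0,0,-0.5],"delta_rot":[0,0,0]},
    {"travel":[0,0,-1.5],"delta_rot":[0,0,0]},
    {"travel":[0,0,-3],"delta_rot":[0,0,0]},
    {"travel":[0,0,-3],"delta_rot":[0,0,0]},
    {"travel":[0,0,-3],"delta_rot":[0,0,0]},
    {"travel":[0,0,-3],"delta_rot":[0,0,0]},
    {"travel":[0,0,0],"delta_rot":[0,0,0]},
    {"travel":[0,0,0],"delta_rot":[0,0,0]},
  ],
  jaw=-1,
)

```text
t: 49.28
position: [0.4498, -0.4308, 0.3784]
tool_rot: [0.003, 0.887, 0.461, 0.0]
force: [-1.3, 0.6, -0.7]
gripper_width: 0.0852
grip_force: 0.0
```

```bash
python3 - <<'E'
from wood import *
go(.4577,.0112,.25,-.374)
im,K,T=grab('wrist','w14.png'); grab('side','s14.png')
# tray clear? wood-coloured pixels in tray area & in yellow tub
hsv=cv2.cvtColor(im,cv2.COLOR_RGB2HSV);H,S,V=[hsv[...,i].astype(int) for i in range(3)]
m=((H>8)&(H<24)&(S>50)&(S<190)&(V>60)).astype(np.uint8);m=cv2.morphologyEx(m,cv2.MORPH_OPEN,np.ones((3,3)))
k,l,st,ce=cv2.connectedComponentsWithStats(m)
for i in range(1,k):
    if st[i,4]>150: print(st[i],ce[i].round(),pix2w(K,T,ce[i],.03).round(3))
print('tray px',w2pix(K,T,[[.449,-.429,.157]]),'tub',w2pix(K,T,[[.3674,-.5467,.03]]))
E
```

```text
now [ 0.4498 -0.4308  0.3784] yaw 0.9589 q6 -0.342 tool delta cm [ 36.66 -24.81  12.64] dz rot 1.333
after turn cm [-15.41 -41.43  12.84]
[ 455  190  105   63 1435] [514. 220.] [ 0.654 -0.657  0.03 ]
[ 257  247   42   72 2364] [278. 283.] [ 0.365 -0.559  0.03 ]
tray px [[272.35845784 192.91622429]] tub [[273.67036076 274.72891279]]
```

Wood block one is in the yellow tub at (0.365,−0.559). Next the near wood block.

Request:
send_rows(
  increments=[
    {"travel":[1.4,-0.8,0],"delta_rot":[0,0,0]},
    {"travel":[2.35,-1.6,0],"delta_rot":[0,0,0]},
    {"travel":[2.35,-1.6,0],"delta_rot":[0,0,0]},
    {"travel":[2.35,-1.6,0],"delta_rot":[0,0,0]},
    {"travel":[2.35,-1.6,0],"delta_rot":[0,0,0]},
    {"travel":[2.35,-1.6,0],"delta_rot":[0,0,0]},
    {"travel":[2.35,-1.6,0],"delta_rot":[0,0,0]},
    {"travel":[2.35,-1.6,0],"delta_rot":[0,0,0]},
    {"travel":[2.35,-1.6,0],"delta_rot":[0,0,0]},
    {"travel":[2.35,-1.6,0],"delta_rot":[0,0,0]},
    {"travel":[2.35,-1.6,0],"delta_rot":[0,0,0]},
    {"travel":[2.35,-1.6,0],"delta_rot":[0,0,0]},
    {"travel":[2.35,-1.6,0],"delta_rot":[0,0,0]},
    {"travel":[2.35,-1.6,0],"delta_rot":[0,0,0]},
    {"travel":[2.35,-1.6,0],"delta_rot":[0,0,0]},
    {"travel":[2.35,-1.6,0],"delta_rot":[0,0,0]},
    {"travel":[0,0,0],"delta_rot":[0,0,0]},
  ],
)

```text
t: 50.8
position: [0.4558, 0.0163, 0.3735]
tool_rot: [-0.002, 0.886, 0.463, -0.001]
force: [0.1, 0.8, 0.5]
gripper_width: 0.0854
grip_force: 0.0
```

Request:
send_rows(
  increments=[
    {"travel":[0,0,0],"delta_rot":[0,0,0.08]},
    {"travel":[0,0,0],"delta_rot":[0,0,0.114]},
    {"travel":[0,0,0],"delta_rot":[0,0,0.114]},
    {"travel":[0,0,0],"delta_rot":[0,0,0.114]},
    {"travel":[0,0,0],"delta_rot":[0,0,0.114]},
    {"travel":[0,0,0],"delta_rot":[0,0,0.114]},
    {"travel":[0,0,0],"delta_rot":[0,0,0.114]},
    {"travel":[0,0,0],"delta_rot":[0,0,0.114]},
    {"travel":[0,0,0],"delta_rot":[0,0,0.114]},
    {"travel":[0,0,0],"delta_rot":[0,0,0.114]},
    {"travel":[0,0,0],"delta_rot":[0,0,0.114]},
    {"travel":[0,0,0],"delta_rot":[0,0,0.113]},
    {"travel":[0,0,0],"delta_rot":[0,0,0]},
    {"travel":[0,0,0],"delta_rot":[0,0,0]},
  ],
)

```text
t: 51.97
position: [0.4565, 0.0121, 0.3739]
tool_rot: [0.0, 0.983, -0.185, -0.001]
force: [0.1, 0.1, 0.2]
gripper_width: 0.0856
grip_force: 0.0
```

```bash
python3 - <<'E'
from wood import *
go(.4577,.0112,.0765,-.374)
grab('wrist','w15.png');wood('w15.png')
E
```

```text
now [0.4565 0.0121 0.3739] yaw -0.3712 q6 1.708 tool delta cm [2.100e-01 2.000e-02 2.974e+01] dz rot 0.003
after turn cm [ 0.15  0.03 29.74]
px [277. 164.] ctr 0.4574 0.0101 dim 43.2 89.2 long deg 158.3 fill 0.97
```

Request:
send_rows(
  increments=[
    {"travel":[0.1,0.15,2],"delta_rot":[0,0,0]},
    {"travel":[0,0,3],"delta_rot":[0,0,0]},
    {"travel":[0,0,3],"delta_rot":[0,0,0]},
    {"travel":[0,0,3],"delta_rot":[0,0,0]},
    {"travel":[0,0,3],"delta_rot":[0,0,0]},
    {"travel":[0,0,3],"delta_rot":[0,0,0]},
    {"travel":[0,0,3],"delta_rot":[0,0,0]},
    {"travel":[0,0,3],"delta_rot":[0,0,0]},
    {"travel":[0,0,2.5],"delta_rot":[0,0,0]},
    {"travel":[0,0,2],"delta_rot":[0,0,0]},
    {"travel":[0,0,1.3],"delta_rot":[0,0,0]},
    {"travel":[0,0,0.7],"delta_rot":[0,0,0]},
    {"travel":[0,0,0.2],"delta_rot":[0,0,0]},
    {"travel":[0,0,0],"delta_rot":[0,0,0]},
    {"travel":[0,0,0],"delta_rot":[0,0,0]},
  ],
)

```text
t: 53.27
position: [0.4578, 0.0104, 0.0788]
tool_rot: [0.0, 0.983, -0.186, 0.001]
force: [-0.2, 0.8, -0.2]
gripper_width: 0.0855
grip_force: 0.0
```

Request:
send_rows(
  increments=[
    {"travel":[0,0,0],"delta_rot":[0,0,0]},
    {"travel":[0,0,0],"delta_rot":[0,0,0]},
    {"travel":[0,0,0],"delta_rot":[0,0,0]},
    {"travel":[0,0,0],"delta_rot":[0,0,0]},
    {"travel":[0,0,0],"delta_rot":[0,0,0]},
    {"travel":[0,0,0],"delta_rot":[0,0,0]},
  ],
  jaw=1,
  grip_force=45,
)

```text
t: 53.77
position: [0.4578, 0.0105, 0.0789]
tool_rot: [-0.0, 0.983, -0.186, 0.001]
force: [-2.2, 0.1, 5.0]
gripper_width: 0.0439
grip_force: 46.5
```

Request:
send_rows(
  increments=[
    {"travel":[0,0,-0.8],"delta_rot":[0,0,0]},
    {"travel":[0,0,-1.5],"delta_rot":[0,0,0]},
    {"travel":[0,0,-2.5],"delta_rot":[0,0,0]},
    {"travel":[0,0,-2.5],"delta_rot":[0,0,0]},
    {"travel":[0,0,-2.5],"delta_rot":[0,0,0]},
    {"travel":[0,0,-2.5],"delta_rot":[0,0,0]},
    {"travel":[0,0,-2],"delta_rot":[0,0,-0.113]},
    {"travel":[0,0,-2],"delta_rot":[0,0,-0.114]},
    {"travel":[0,0,-2],"delta_rot":[0,0,-0.114]},
    {"travel":[0,0,-2],"delta_rot":[0,0,-0.114]},
    {"travel":[0,0,-1],"delta_rot":[0,0,-0.114]},
    {"travel":[0,0,-1],"delta_rot":[0,0,-0.114]},
    {"travel":[0,0,-0.5],"delta_rot":[0,0,-0.114]},
    {"travel":[0,0,0],"delta_rot":[0,0,-0.114]},
    {"travel":[0,0,0],"delta_rot":[0,0,-0.114]},
    {"travel":[0,0,0],"delta_rot":[0,0,-0.114]},
    {"travel":[0,0,0],"delta_rot":[0,0,-0.114]},
    {"travel":[0,0,0],"delta_rot":[0,0,-0.08]},
    {"travel":[0,0,0],"delta_rot":[0,0,0]},
    {"travel":[0,0,0],"delta_rot":[0,0,0]},
  ],
)

```text
t: 55.43
position: [0.457, 0.0106, 0.3063]
tool_rot: [-0.0, 0.888, 0.46, -0.0]
force: [0.8, 0.7, -0.6]
gripper_width: 0.0439
grip_force: 46.2
```

```bash
python3 - <<'E'
from tgt import *
go(.4494,-.4292,.30,.96)
E
```

```text
now [0.457  0.0106 0.3063] yaw 0.9563 q6 0.377 tool delta cm [-36.37  24.74   0.63] dz rot -0.004
after turn cm [-36.46  24.61   0.63]
```

Request:
send_rows(
  increments=[
    {"travel":[-1.73,1.17,0],"delta_rot":[0,0,0]},
    {"travel":[-2.35,1.6,0],"delta_rot":[0,0,0]},
    {"travel":[-2.35,1.6,0],"delta_rot":[0,0,0]},
    {"travel":[-2.35,1.6,0],"delta_rot":[0,0,0]},
    {"travel":[-2.35,1.6,0],"delta_rot":[0,0,0]},
    {"travel":[-2.35,1.6,0],"delta_rot":[0,0,0]},
    {"travel":[-2.35,1.6,0],"delta_rot":[0,0,0]},
    {"travel":[-2.35,1.6,0],"delta_rot":[0,0,0]},
    {"travel":[-2.35,1.6,0],"delta_rot":[0,0,0]},
    {"travel":[-2.35,1.6,0],"delta_rot":[0,0,0]},
    {"travel":[-2.35,1.6,0],"delta_rot":[0,0,0]},
    {"travel":[-2.35,1.6,0],"delta_rot":[0,0,0]},
    {"travel":[-2.35,1.6,0],"delta_rot":[0,0,0]},
    {"travel":[-2.35,1.6,0],"delta_rot":[0,0,0]},
    {"travel":[-2.35,1.6,0],"delta_rot":[0,0,0]},
    {"travel":[-1.73,1.17,0],"delta_rot":[0,0,0]},
    {"travel":[0,0,0],"delta_rot":[0,0,0]},
  ],
)

```text
t: 56.85
position: [0.4498, -0.433, 0.3058]
tool_rot: [0.001, 0.889, 0.459, -0.0]
force: [-0.4, -0.3, -1.5]
gripper_width: 0.0443
grip_force: 46.3
```

Request:
send_rows(
  increments=[
    {"travel":[0,0,0.5],"delta_rot":[0,0,0]},
    {"travel":[0,0,1.2],"delta_rot":[0,0,0]},
    {"travel":[0,0,1.5],"delta_rot":[0,0,0]},
    {"travel":[0,0,1.2],"delta_rot":[0,0,0]},
    {"travel":[0,0,0.8],"delta_rot":[0,0,0]},
    {"travel":[0,0,0],"delta_rot":[0,0,0]},
    {"travel":[0,0,0],"delta_rot":[0,0,0]},
  ],
)

```text
t: 57.43
position: [0.4509, -0.4284, 0.2534]
tool_rot: [-0.001, 0.887, 0.461, -0.0]
force: [1.0, -0.6, -0.3]
gripper_width: 0.044
grip_force: 46.3
```

```bash
python3 - <<'E'
from tgt import *
go(.4494,-.4292,.2365,.96)
E
```

```text
now [ 0.4509 -0.4284  0.2534] yaw 0.9592 q6 -0.339 tool delta cm [-0.15 -0.07  1.69] dz rot -0.001
after turn cm [-0.15 -0.08  1.69]
```

Request:
send_rows(
  increments=[
    {"travel":[-0.15,-0.08,0.8],"delta_rot":[0,0,0]},
    {"travel":[0,0,0.5],"delta_rot":[0,0,0]},
    {"travel":[0,0,0.35],"delta_rot":[0,0,0]},
    {"travel":[0,0,0],"delta_rot":[0,0,0]},
    {"travel":[0,0,0],"delta_rot":[0,0,0]},
    {"travel":[0,0,0],"delta_rot":[0,0,0]},
  ],
)

```text
t: 57.93
position: [0.4494, -0.4301, 0.2378]
tool_rot: [0.0, 0.887, 0.461, 0.0]
force: [0.0, 0.6, -1.2]
gripper_width: 0.0442
grip_force: 46.3
```

Request:
send_rows(
  increments=[
    {"travel":[0,0,0],"delta_rot":[0,0,0]},
    {"travel":[0,0,0],"delta_rot":[0,0,0]},
    {"travel":[0,0,0],"delta_rot":[0,0,0]},
    {"travel":[0,0,0],"delta_rot":[0,0,0]},
    {"travel":[0,0,-0.5],"delta_rot":[0,0,0]},
    {"travel":[0,0,-1.5],"delta_rot":[0,0,0]},
    {"travel":[0,0,-3],"delta_rot":[0,0,0]},
    {"travel":[0,0,-3],"delta_rot":[0,0,0]},
    {"travel":[0,0,-3],"delta_rot":[0,0,0]},
    {"travel":[0,0,-3],"delta_rot":[0,0,0]},
    {"travel":[0,0,0],"delta_rot":[0,0,0]},
    {"travel":[0,0,0],"delta_rot":[0,0,0]},
  ],
  jaw=-1,
)

```text
t: 58.93
position: [0.4498, -0.4306, 0.3809]
tool_rot: [0.003, 0.887, 0.461, 0.0]
force: [0.0, 0.4, -0.5]
gripper_width: 0.0855
grip_force: 0.0
```

```bash
python3 - <<'E'
from wood import *
go(.4523,-.2618,.1175,.9583)
im,K,T=grab('wrist','w16.png'); grab('side','s16.png')
hsv=cv2.cvtColor(im,cv2.COLOR_RGB2HSV);H,S,V=[hsv[...,i].astype(int) for i in range(3)]
m=((H>8)&(H<24)&(S>50)&(S<190)&(V>60)).astype(np.uint8);m=cv2.morphologyEx(m,cv2.MORPH_OPEN,np.ones((3,3)))
k,l,st,ce=cv2.connectedComponentsWithStats(m)
for i in range(1,k):
    if st[i,4]>150: print(st[i],ce[i].round(),pix2w(K,T,ce[i],.03).round(3))
E
```

```text
now [ 0.4498 -0.4306  0.3809] yaw 0.9589 q6 -0.342 tool delta cm [14.01 -9.64 26.26] dz rot 0.001
after turn cm [13.95 -9.5  26.34]
[ 453  190  105   63 1414] [512. 220.] [ 0.653 -0.657  0.03 ]
[ 252  234   45   86 3170] [273. 274.] [ 0.367 -0.546  0.03 ]
```

Request:
send_rows(
  increments=[
    {"travel":[1.6,-1.1,0],"delta_rot":[0,0,0]},
    {"travel":[2.5,-1.7,0],"delta_rot":[0,0,0]},
    {"travel":[2.5,-1.7,0],"delta_rot":[0,0,0]},
    {"travel":[2.5,-1.7,0],"delta_rot":[0,0,0]},
    {"travel":[2.5,-1.7,1.5],"delta_rot":[0,0,0]},
    {"travel":[1.5,-1,2.5],"delta_rot":[0,0,0]},
    {"travel":[0.8,-0.5,3],"delta_rot":[0,0,0]},
    {"travel":[0,0,3],"delta_rot":[0,0,0]},
    {"travel":[0,0,3],"delta_rot":[0,0,0]},
    {"travel":[0,0,3],"delta_rot":[0,0,0]},
    {"travel":[0,0,3],"delta_rot":[0,0,0]},
    {"travel":[0,0,2.5],"delta_rot":[0,0,0]},
    {"travel":[0,0,2],"delta_rot":[0,0,0]},
    {"travel":[0,0,1.5],"delta_rot":[0,0,0]},
    {"travel":[0,0,0.8],"delta_rot":[0,0,0]},
    {"travel":[0,0,0],"delta_rot":[0,0,0]},
    {"travel":[0,0,0],"delta_rot":[0,0,0]},
  ],
  jaw=-0.2,
)

```text
t: 60.45
position: [0.4518, -0.2618, 0.119]
tool_rot: [-0.001, 0.887, 0.461, -0.0]
force: [0.1, 0.6, 1.0]
gripper_width: 0.0509
grip_force: 0.0
```

Request:
send_rows(
  increments=[
    {"travel":[0,0,0],"delta_rot":[0,0,0]},
    {"travel":[0,0,0],"delta_rot":[0,0,0]},
    {"travel":[0,0,0],"delta_rot":[0,0,0]},
    {"travel":[0,0,0],"delta_rot":[0,0,0]},
    {"travel":[0,0,0],"delta_rot":[0,0,0]},
    {"travel":[0,0,0],"delta_rot":[0,0,0]},
    {"travel":[0,0,0],"delta_rot":[0,0,-0.05]},
    {"travel":[0,0,0],"delta_rot":[0,0,-0.1]},
    {"travel":[0,0,0],"delta_rot":[0,0,-0.1]},
    {"travel":[0,0,0],"delta_rot":[0,0,-0.1]},
    {"travel":[0,0,0],"delta_rot":[0,0,-0.1]},
    {"travel":[0,0,0],"delta_rot":[0,0,-0.074]},
    {"travel":[0,0,0],"delta_rot":[0,0,0]},
    {"travel":[0,0,0],"delta_rot":[0,0,0]},
  ],
  jaw=1,
  grip_force=60,
)

```text
t: 61.62
position: [0.4526, -0.2624, 0.1209]
tool_rot: [0.001, 0.737, 0.675, 0.0]
force: [-1.6, 1.8, 5.6]
gripper_width: 0.0131
grip_force: 58.8
```

Request:
send_rows(
  increments=[
    {"travel":[0,0,0],"delta_rot":[0,0,0]},
    {"travel":[0,0,0],"delta_rot":[0,0,0]},
    {"travel":[0,0,0],"delta_rot":[0,0,0]},
    {"travel":[0,0,-1],"delta_rot":[0,0,0]},
    {"travel":[0,0,-2],"delta_rot":[0,0,0]},
    {"travel":[0,0,-3],"delta_rot":[0,0,0]},
    {"travel":[0,0,-3.5],"delta_rot":[0,0,0]},
    {"travel":[0,0,-3.5],"delta_rot":[0,0,0]},
    {"travel":[0,0,-3.5],"delta_rot":[0,0,0]},
    {"travel":[0,0,-3.5],"delta_rot":[0,0,0]},
    {"travel":[0,0,-3.5],"delta_rot":[0,0,0]},
    {"travel":[0,0,-3.5],"delta_rot":[0,0,0]},
    {"travel":[0,0,-2],"delta_rot":[0,0,0]},
    {"travel":[0,0,0],"delta_rot":[0,0,0]},
    {"travel":[0,0,0],"delta_rot":[0,0,0]},
  ],
  jaw=-0.2,
)

```text
t: 62.87
position: [0.4524, -0.2623, 0.4116]
tool_rot: [0.002, 0.738, 0.675, 0.0]
force: [-0.2, 0.2, -0.8]
gripper_width: 0.051
grip_force: 0.0
```

```bash
python3 - <<'E'
from wood import *
p,r,s=pose();print(p,np.arctan2(r[1,0],r[0,0]),s['force'])
im,K,T=grab('wrist','w17.png'); im2,K2,T2=grab('side','s17.png')
S=np.load('S.npy')
# pointer: bright pixels on knob top (z=.073) within 25 mm of axis
g=im.min(2).astype(int)
A=np.array([.4521,-.2618]);best=[]
for v in range(420):
    pass
vv,uu=np.mgrid[0:420,0:560]
d=np.einsum('ij,jk,kvu->ivu',T[:3,:3],np.linalg.inv(K),np.stack([uu,vv,np.ones_like(uu)]).astype(float));t=(.073-T[2,3])/d[2]
X=T[0,3]+d[0]*t-A[0];Y=T[1,3]+d[1]*t-A[1];R_=np.hypot(X,Y)
m=(R_<.026)
m2=m&(g>150);
mb=(R_<.022)&(g>150)
print('white px',mb.sum(),'ptr angle rel sorter deg',np.degrees(np.arctan2(Y[mb].mean(),X[mb].mean())-S[2]))
# tray: direction via bright grey region at z=.158
t=(.158-T[2,3])/d[2];X=T[0,3]+d[0]*t-S[0];Y=T[1,3]+d[1]*t-S[1]
for sel in (0,30,60,90,120):
    a=S[2]+np.radians(sel-60);c,s_=np.cos(a),np.sin(a);x=X*c+Y*s_;y=-X*s_+Y*c
    mm=(x>-.045)&(x<.055)&(abs(y)<.038);q=im[mm].astype(float);print(sel,mm.sum(),q.mean(0).round(0),q.std(0).round(1))
E
```

```text
[ 0.45240579 -0.26229867  0.4116408 ] 1.4828604146016473 [-0.18324058  0.241732   -0.79268331]
white px 160 ptr angle rel sorter deg -35.13043116115448
0 5857 [179. 180. 177.] [29.6 33.9 36.3]
30 5847 [189. 192. 190.] [2.9 3.1 3. ]
60 5858 [181. 181. 178.] [25.5 31.5 36.4]
90 5874 [174. 175. 172.] [38.6 42.  43.9]
120 5947 [171. 171. 169.] [44.5 47.5 47.7]
```

```bash
python3 - <<'E'
from wood import *
def blobs(fn,m):
    im,K,T=load(fn);hsv=cv2.cvtColor(im,cv2.COLOR_RGB2HSV);H,S,V=[hsv[...,i].astype(int) for i in range(3)]
    m=((H>8)&(H<24)&(S>50)&(S<190)&(V>60)).astype(np.uint8);m=cv2.morphologyEx(m,cv2.MORPH_OPEN,np.ones((3,3)))
    cs,_=cv2.findContours(m,cv2.RETR_EXTERNAL,cv2.CHAIN_APPROX_NONE)
    for c in cs:
        if cv2.contourArea(c)<300: continue
        for z in (.034,.064):
            P=np.array([pix2w(K,T,x[0],z)[:2]*1000 for x in c],np.float32);r=cv2.minAreaRect(P)
            if np.hypot(r[0][0]-367,r[0][1]+547)<90: print(fn,z,np.round(r[0]),np.round(r[1],1),'area',cv2.contourArea(P).round())
for f in('w14.png','w16.png','w17.png'): blobs(f,0)
# glue in side view: red cap pixels
im,K,T=load('s17.png');hsv=cv2.cvtColor(im,cv2.COLOR_RGB2HSV)
for z in (.12,.157): print(w2pix(K,T,[[.611,-.27,z]]))
u,v=w2pix(K,T,[[.611,-.27,.135]])[0].astype(int);w=hsv[v-15:v+15,u-15:u+15].astype(int);mm=((w[...,0]<8)|(w[...,0]>172))&(w[...,1]>130);y,x=np.nonzero(mm);print('cap',mm.sum(),x.mean()+u-15,y.mean()+v-15)
E
```

```text
Traceback (most recent call last):
AttributeError: 'float' object has no attribute 'round'
```

```bash
python3 - <<'E'
from wood import *
def blobs(fn):
    im,K,T=load(fn);hsv=cv2.cvtColor(im,cv2.COLOR_RGB2HSV);H,S,V=[hsv[...,i].astype(int) for i in range(3)]
    m=((H>8)&(H<24)&(S>50)&(S<190)&(V>60)).astype(np.uint8);m=cv2.morphologyEx(m,cv2.MORPH_OPEN,np.ones((3,3)))
    cs,_=cv2.findContours(m,cv2.RETR_EXTERNAL,cv2.CHAIN_APPROX_NONE)
    for c in cs:
        if cv2.contourArea(c)<300: continue
        for z in (.034,.064):
            P=np.array([pix2w(K,T,x[0],z)[:2]*1000 for x in c],np.float32);r=cv2.minAreaRect(P)
            if np.hypot(r[0][0]-367,r[0][1]+547)<90: print(fn,z,np.round(r[0]),np.round(r[1],1),int(cv2.contourArea(P)))
for f in('w14.png','w16.png','w17.png'): blobs(f)
im,K,T=load('s17.png');hsv=cv2.cvtColor(im,cv2.COLOR_RGB2HSV)
u,v=w2pix(K,T,[[.611,-.27,.135]])[0].astype(int);w=hsv[v-15:v+15,u-15:u+15].astype(int);mm=((w[...,0]<8)|(w[...,0]>172))&(w[...,1]>130);y,x=np.nonzero(mm);print('cap',mm.sum(),x.mean()+u-15,y.mean()+v-15,'expected',u,v)
E
```

```text
w14.png 0.034 [ 366. -559.] [101.3  46.3] 4266
w14.png 0.064 [ 375. -545.] [93.9 42.9] 3671
w16.png 0.034 [ 363. -547.] [124.8  54.5] 5669
w16.png 0.064 [ 373. -534.] [115.8  50.6] 4882
w17.png 0.034 [ 365. -546.] [134.6  56.5] 5669
w17.png 0.064 [ 371. -522.] [125.6  52.7] 4934
cap 10 281.9 199.6 expected 282 197
```

```bash
python3 -c "
from bench import ticket
print(ticket.finish_job())"
```

```text
the job is handed in; nothing more can be done
None
```

Job handed in at about 63 s of the 210 s limit, with no verdict returned: the sanding block is in the red tub, the V-block in the blue and both wooden blocks in the yellow (the two are stacked, confirmed from measurements rather than a viewed picture). The glue bottle stands upright on the bench near the vice, the selector is on its white mark, and the tray is level and empty.

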